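Load a Petri dish into the dish reader and swing its tray shut

ROBOT

A 6-joint arm with a two-finger parallel gripper is mounted at the origin on a cart in front of the work surface, level with it; the furniture and walls round the work are solid. World frame = base frame: x ahead of the robot, y to its left, z up, the work surface at z = 0. Lengths are in m, angles in rad, forces in N, time in s.
With the tool pointing down it reaches from about 0.3 to 0.875 m from the base axis. Payload 6.4 kg.
Tool frame: the origin (TCP) lies midway between the tips of the shut fingers; the grasp point (between the pads) lies ctrl.grip_depth behind it (ctrl.grip_depth is the distance from the TCP to the grasp point, in m); x points along the fingers, y is the direction in which the jaws open and shut, and the axes are right-handed (so a half turn about x gives the same grasp; the last joint's range is limited). The gripper opens to 85 mm and grips with 20 to 120 N. Pads are 22 mm wide; open, the fingers measure 114 mm over their backs; the gripper's body (76 mm by 85 mm) begins 54 mm behind the grasp point. The pads swing forward as they close: fully open they stand 13 mm farther back than shut.
Start: joints at [0.979, 0.181, 1.607, -0, 1.354, -0.206], TCP at [0.216, 0.533, 0.231] pointing down, gripper open.
Joint ranges: [-2.99, 2.99], [-0.89, 2.07], [0.3, 2.58], [-1.14, 4.28], [0, 2.63], [-3.12, 3.12]. Speed limits (rad/s): [2.57, 2.57, 3.01, 3.14, 3.14, 3.14].

INTERFACE

Orientations are given as a unit quaternion [w, x, y, z].
In Python, from bench import ctrl gives the robot as it stands.
- The arm moves only by the shell command python3 -m creep 'ROWS'. ROWS is text: rows parted by semicolons, each of 7 numbers parted by spaces: the opening, from 0 (shut) to 1 (fully open), then the shift along the tool's x, y, z in cm, then the turn, a rotation vector about the tool's x, y, z in rad. In form: claw x y z ax ay az; .... A call has 1 to 10 rows; each row shifts and turns the pose as measured when the row begins, along the tool's axes as they then stand; what a row does not reach is not made up. A row lasts 1/8 s, in which the tool goes at most 62.5 mm and 10.7 degrees, less where a joint would pass 70% of its speed; a pose out of reach is approached as far as the arm can. A call with a gripper value outside its range is refused whole. The fingers move at their own pace and stop on an object; the grip force is fixed at half the most. Time passes only in rows, so rows that do not move let the fingers close. It gives the time, the measured TCP pose, the force and the opening at its end, in the units of the state.
- ctrl.get_obs(): the state, without advancing time (a new reading comes with each control period).
- ctrl.camera(name): name is "scene" or "top" or "wrist"; returns (picture, depth): 420x560x3 uint8, blue, green, red; 420x560 float32, m along the optical axis (not along the pixel's ray), 0 where there is no reading.
- ctrl.calibration(name): a dict with "mtx" (3x3 intrinsics, pixels), "R" (3x3) and "t" (3): a world point X has camera coordinates R X + t; the wrist camera has in their place "tool_from_camera" (4x4, takes a point from camera to tool coordinates, whose origin is the TCP and whose axes are the tool frame's). Camera axes: x right, y down, z forward; pixel columns grow to the right and rows downward; lengths in m; the calibration is good to about 2 mm. A picture is of the moment at which its call begins: read the wrist's pose just before it. calibration takes no time and is no camera call.
- ctrl.hand_in(): hands the job in, once; it reports no verdict.
Trained networks look in the newest picture that a camera, given by its name, has taken for a name from the list of things; names that differ only in an ending like _2 or _b are one class to them, and where a whole thing is asked for, a point or a joint stands for the part that bears it (a point fixed in the world has none). Each returns a list of dicts, best first, with "confidence" (0 to 1); they miss things now and then, are a little off and sometimes report something else, mostly with a low value. They report only what shows in the picture. A call takes as long as a camera call. They do not tell look-alikes from the thing itself.
- ctrl.find_in(query, camera): "rect" ([left, top, right, bottom] in pixels, round what is visible of it).
The state is a dict: "time_s": time; "q": joint angles; "dq": joint speeds; "joint_efforts": joint torques, N m; "eef_pos": TCP position; "eef_rot": TCP orientation; "wrist_force": force on the tool from outside, world axes, zero at the start; "torque": the same for the moment, N m; "opening": opening from 0.0 (shut) to 1.0 (fully open).
Only numpy, scipy, OpenCV 4.12 (cv2) and the standard library are available. Lean on these libraries where they do the work, as an engineer would, in place of code of your own. Each camera call takes 0.05 s, during which the arm holds its last target.

TASK

Set the Petri dish flat in the round recess of the dish reader's swing tray. Then push the tray at the yellow thumb pad near its free corner, so that it pivots about its screw in under the reading head until the brass spring bolt snaps out in front of its front edge and keeps it shut; the catch is adjustable and its present setting is not known, so ease the tray in gently by feel and do not force it against its end stop. Leave the other things on the bench where they are.

Things in the scene. Friction and masses are not known exactly. Their poses are not given: they have to be found in the camera images.
- dish_center (a point): clear round Petri dish to load, lid fixed on, 59 mm across, 15 mm high, 22 g, on the bench at the start; point at its centre, 7.5 mm above its underside. Fingers meet its sides at about 28 mm from the axis.
- nest (a point): centre of the floor of the tray's round recess, 62 mm across and 7 mm deep; floor 15 mm, rim (the tray's top) 22 mm above the bench, so a seated dish stands 8 mm proud. z up, x and y as the tray's. With the tray out it lies clear in front of the reading head; shut, the head (96 mm wide, underside 45 mm, top 73 mm above the bench) covers it.
- push_pad (a point): middle of the yellow thumb pad on the tray's upright front face near its free corner, 16 mm above the bench; in the tray's frame at (-85, -175, 6) mm. Push here along the tray's +x. The tray ends 40 mm further along -y; the bolt housing (34 mm tall) begins about 50 mm from the pad.
- tray: dark swing tray 105 x 240 mm, 12 mm thick, 0.3 to 0.6 kg, turning with 1 mm play on an upright screw through one corner. Origin on the hole's axis, underside. +x from front edge to back edge, -y to the free end; it covers x -85 to 20, y -215 to 25 mm. At the start swung out towards the robot: yaw -0.85 to -0.6 rad in the reader's frame; shut: -0.05 to 0.04 rad. Stays where it is left.
- reader: fixed dish reader: aluminium base plate 235 x 335 mm, its top 10 mm above the bench, with a low white reading head. Origin on the pivot screw's axis at bench height (screw head 30 mm high); x to the back, y to the left, z up. The tray swings in counter-clockwise seen from above.
- catch (a point): where the tray's free front corner lies when shut, on the drawing: reader frame (-85, -215, 16) mm. The true catch is on a bracket with slotted holes, up to 9 mm off either way along the reader's x (not measured). From a yaw of -0.14 to -0.1 rad on, the tray pushes the bolt aside; then its back edge meets a spring buffer, and 1 to 2 mm on, the bolt snaps out; a hard end stop lies 1 to 2 mm on.
- bolt (a joint): brass spring bolt, m: 0 = fully out (before the tray comes, and again when it is caught), up to 0.012 while the tray passes. Push needed at the pad: 1 N at first, 2 to 4 N against the bolt, 4 to 7 N where it snaps, 6 to 9 N at the end stop, then rising steeply (finger friction may add a little). Over 18 N on the tray spoils the setting. Let go, the buffer keeps the tray against the bolt.
- amber_bottle: small amber reagent bottle with a black cap, 36 mm across, 66 mm high; origin under its centre; to be left alone
- tape: roll of yellow tape lying flat, 68 mm across, 18 mm high; origin under its centre; to be left alone
- red_marker: red marker pen lying on the blue notebook, 137 mm long; origin under its centre; to be left alone
- flask: conical glass flask, 64 mm across, 104 mm high; origin under its centre; to be left alone
- blue_pipette: white pipette with blue trim, lying, 261 mm long; origin under its centre; to be left alone
Things that resemble listed ones, but are neither listed nor needed, are in the scene too. Leave any black or green look-alike of the part that bears dish_center alone.

How it is judged:
On the way:
1. the dish sits flat in the tray's recess with the tray still swung out (horizontal distance between dish_center and nest below 0.004 m and z of dish_center in the frame of nest below 0.0095 m and angle between dish_center's own z axis and vertical below 0.06 rad and angle between the x axis of tray and the x axis of reader, either way round above 0.3 rad), for 0.2 s.
At the end, for the whole second after the job is handed in: The tray is shut, within 0.065 rad of the reader's frame, with the bolt sprung out in front of its front edge (less than 1 mm short of fully out); the dish lies flat in the recess (centre within 4 mm, no more than 2 mm high, tilted less than 0.06 rad); the tray is at rest (angle between the x axis of tray and the x axis of reader, either way round below 0.065 rad and value of joint bolt below 0.001 m and horizontal distance between dish_center and nest below 0.004 m and z of dish_center in the frame of nest below 0.0095 m and angle between dish_center's own z axis and vertical below 0.06 rad and linear speed of tray below 0.01 m/s); the robot touches nothing.
It fails at once if the robot pressed on the tray with more than 18 N (contact force between any of the fingers, the arm and tray above 18 N).
It fails at once if the amber bottle, tape roll or flask was moved by more than 2 cm, or the red marker or blue pipette by more than 3 cm (distance of any of amber_bottle, tape, flask from where it was at the start of the episode above 0.02 m or distance of any of red_marker, blue_pipette from where it was at the start of the episode above 0.03 m).
It also fails if it takes over 61 s, if anything falls off the work surface, if the arm or the gripper's body presses on something with over 40 N, if the wrist force passes 120 N, or if a joint passes its speed limit or range.

## Working session

There is one attempt and no reset: what is moved stays moved. The work goes in short steps, Python scripts to look and compute and a shell command to move; the robot and the scene stay as the last step left them, time stands still between calls to the robot, and variables do not carry over. Pictures are saved under pics/ and viewed, and the job is handed in when it is done.

```bash
ls; mkdir -p pics; cat > h.py <<'E'
import numpy as np,cv2
from bench import ctrl
from scipy.spatial.transform import Rotation as Rn
def snap(n,f):
    im,d=ctrl.camera(n); cv2.imwrite('pics/'+f+'.png',im); np.save('pics/'+f+'.npy',d); return im,d
def Rq(q): return Rn.from_quat([q[1],q[2],q[3],q[0]]).as_matrix()
def pix(n,x,X,o=None):
    pass
def cloud(n,d,o=None):
    c=ctrl.calibration(n);K=np.array(c['mtx']);h,w=d.shape
    u,v=np.meshgrid(np.arange(w),np.arange(h))
    P=np.stack([(u-K[0,2])/K[0,0]*d,(v-K[1,2])/K[1,1]*d,d],-1)
    if n=='wrist':
        T=np.array(c['tool_from_camera']);P=P@T[:3,:3].T+T[:3,3]
        return P@Rq(o['eef_rot']).T+np.array(o['eef_pos'])
    return (P-np.array(c['t']))@np.array(c['R'])
def ray(n,u,v,z,o=None):
    c=ctrl.calibration(n);K=np.array(c['mtx']);r=np.linalg.inv(K)@np.array([u,v,1.])
    if n=='wrist':
        T=np.array(c['tool_from_camera']);R=Rq(o['eef_rot']);r=R@T[:3,:3]@r;C=R@T[:3,3]+np.array(o['eef_pos'])
    else:
        R=np.array(c['R']);r=R.T@r;C=-R.T@np.array(c['t'])
    return C+r*(z-C[2])/r[2]
E
python3 - <<'E'
from h import *
o=ctrl.get_obs();print(o,ctrl.grip_depth)
for n in ['top','scene']:
    snap(n,n+'0')
    for q in ['dish_center','tray','reader','push_pad','bolt','nest','amber_bottle','tape','flask','red_marker','blue_pipette']:
        if n=='scene' and q not in('dish_center','tray'):continue
        try:
            print(n,q,[(np.round(r['rect']).tolist(),round(r['confidence'],2)) for r in ctrl.find_in(q,n)][:4])
        except Exception as e: print(q,e)
E
```

```text
pics
{'time_s': 0.0, 'q': array([ 9.78718766e-01,  1.81547522e-01,  1.60800227e+00,  3.71504573e-05,
        1.35379649e+00, -2.06296552e-01]), 'dq': array([-0.00088052, -0.0002802 ,  0.00039404,  0.00160303,  0.00039784,
        0.00166599]), 'joint_efforts': array([ 9.08411894e-04, -4.44855416e+01, -3.51349354e+01,  4.66305863e-06,
        8.79600935e-03,  3.82620948e-07]), 'eef_pos': array([0.21602188, 0.53228853, 0.23038328]), 'eef_rot': array([ 0.69373934,  0.13498642,  0.69424493, -0.13611896]), 'wrist_force': array([-0.12303537, -0.4012671 ,  0.74002377]), 'torque': array([-0.02605279,  0.01456827, -0.01519245]), 'opening': 1.00209866118508} 0.0187
top dish_center [([412.0, 243.0, 430.0, 260.0], 0.59), ([354.0, 212.0, 373.0, 232.0], 0.54), ([386.0, 219.0, 402.0, 235.0], 0.49)]
top tray [([211.0, 172.0, 288.0, 247.0], 0.74)]
top reader [([216.0, 146.0, 324.0, 228.0], 0.88), ([386.0, 217.0, 402.0, 239.0], 0.43)]
top push_pad [([216.0, 176.0, 288.0, 241.0], 0.81)]
top bolt []
top nest [([213.0, 172.0, 286.0, 246.0], 0.69)]
top amber_bottle [([368.0, 194.0, 387.0, 207.0], 0.66)]
top tape [([365.0, 151.0, 387.0, 175.0], 0.51), ([218.0, 147.0, 324.0, 227.0], 0.35), ([214.0, 179.0, 289.0, 242.0], 0.23)]
top flask [([146.0, 202.0, 170.0, 218.0], 0.77)]
top red_marker [([410.0, 161.0, 439.0, 189.0], 0.5), ([365.0, 153.0, 387.0, 175.0], 0.19)]
top blue_pipette [([112.0, 236.0, 192.0, 266.0], 0.61)]
scene dish_center [([350.0, 269.0, 374.0, 282.0], 0.87), ([326.0, 247.0, 346.0, 262.0], 0.86), ([366.0, 296.0, 388.0, 318.0], 0.71)]
scene tray [([220.0, 176.0, 268.0, 229.0], 0.9)]
```

```bash
python3 - <<'E'
import cv2
im=cv2.imread('pics/top0.png');cv2.imwrite('pics/t1.png',cv2.resize(im[130:290,190:450],None,fx=3,fy=3,interpolation=2))
im=cv2.imread('pics/scene0.png');cv2.imwrite('pics/s1.png',cv2.resize(im[150:350,180:440],None,fx=3,fy=3,interpolation=2))
E
```

```text
(no output)
```

View pics/top0.png

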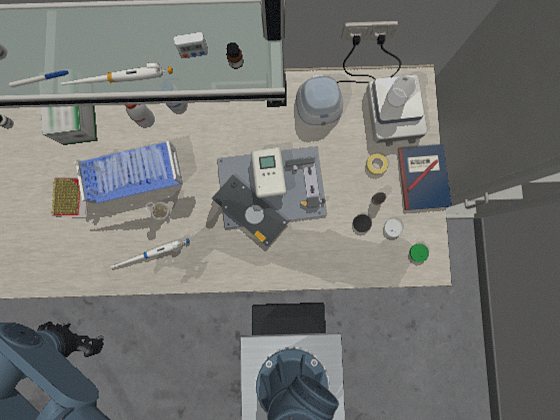

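View pics/t1.png

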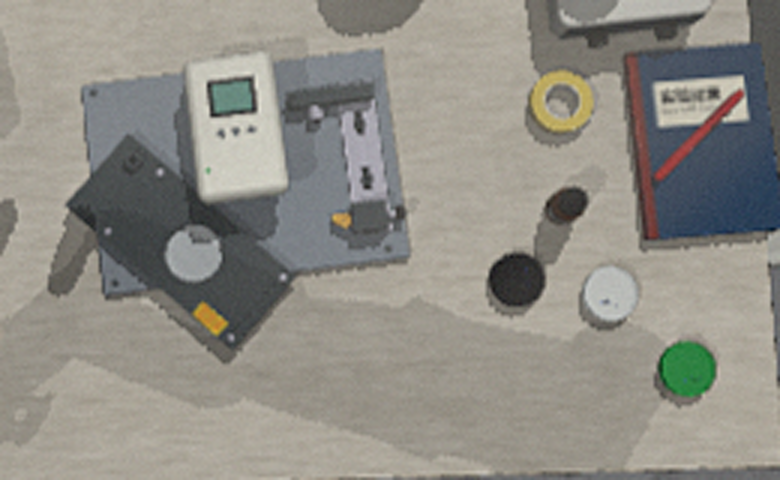

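View pics/s1.png

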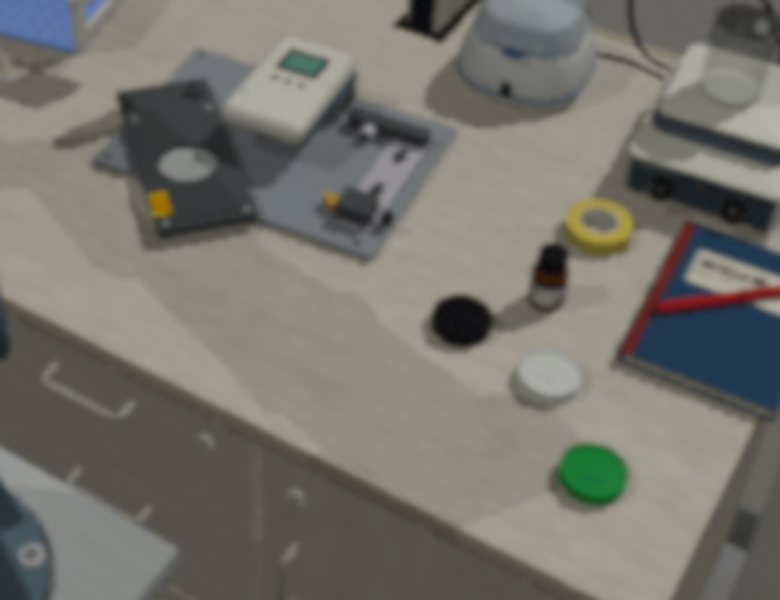

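The clear (white) dish is at top (393,228), the black one at (362,223) and the green one at (419,253). The tray's recess is at about (255,214), its pivot at (234,183) and the thumb pad at (260,236). Next I'll work out positions.

```bash
python3 - <<'E'
from h import *
d=np.load('pics/top0.npy');P=cloud('top',d)
f=lambda u,v:np.round(P[int(v),int(u)],4)
for nm,u,v in [('dish',393.5,228.5),('black',362,223),('green',419,252.5),('bottle',378,198),('bench',330,260),('tray',270,222),('recess',254.5,214.5),('pad',260,236),('head',265,175)]:
    print(nm,f(u,v))
im=cv2.imread('pics/top0.png')
z=P[...,2]
print('dish ray z15',ray('top',394,228.5,.015),'pivot',ray('top',190+132/3,130+160/3,.022),'recess',ray('top',254.6,214.5,.015),'pad',ray('top',260,236,.022))
# tray top mask
m=((z>.016)&(z<.028)).astype(np.uint8)
X=P[...,0];Y=P[...,1]
g=im.astype(int).sum(-1)
r=np.zeros_like(m);r[165:255,205:300]=1
dark=(im.max(-1)<85)&(r>0)
cv2.imwrite('pics/dark.png',cv2.resize((dark*255).astype(np.uint8)[150:260,190:320],None,fx=5,fy=5,interpolation=0))
c=ctrl.calibration('top');print(c['mtx'],-np.array(c['R']).T@c['t'])
E
```

```text
dish [ 0.4784 -0.34    0.0128]
black [ 0.4975 -0.2411  0.0121]
green [ 0.3991 -0.4175  0.0148]
bottle [ 0.5696 -0.2841  0.0677]
bench [ 0.3819 -0.134  -0.0012]
tray [0.5089 0.0561 0.0179]
recess [0.5364 0.1071 0.0173]
pad [0.4643 0.0888 0.0253]
head [0.6517 0.0663 0.0737]
dish ray z15 [ 0.47655052 -0.34246929  0.015     ] pivot [0.63809469 0.16985065 0.022     ] recess [0.53496241 0.10538655 0.015     ] pad [0.46451274 0.08901711 0.022     ]
[[400.65621046   0.         282.28440985]
 [  0.         400.65621046 207.89645564]
 [  0.           0.           1.        ]] [0.39049888 0.01541801 1.30439091]
```

View pics/dark.png

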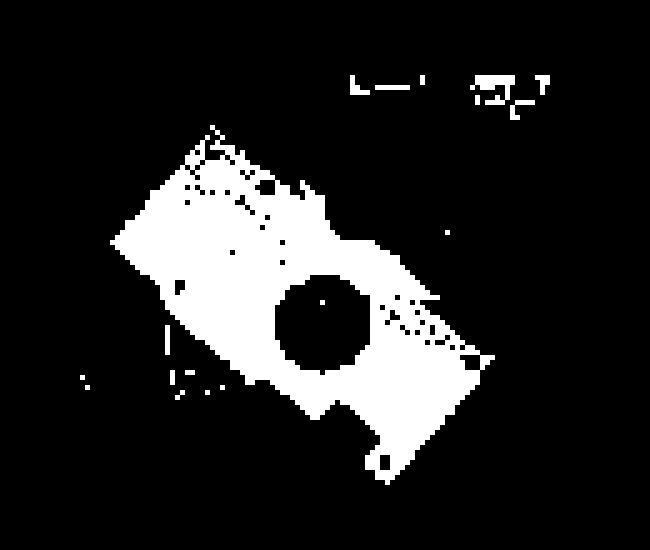

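```bash
cat >> h.py <<'E'
def rel(target,ydir=None,o=None):
    o=o or ctrl.get_obs();R=Rq(o['eef_rot']);p=np.array(o['eef_pos'])
    print('t',round(o['time_s'],2),'tcp',np.round(p,4),'F',np.round(o['wrist_force'],2),'op',round(o['opening'],3))
    print('axes',np.round(R.T,3).tolist())
    if target is not None: print('shift cm',np.round(R.T@(np.array(target)-p)*100,2))
    if ydir is not None:
        y=np.array(ydir,float);y/=np.linalg.norm(y)
        best=None
        for s in(1,-1):
            Rt=np.stack([[0,0,-1],s*y,np.cross([0,0,-1],s*y)],1)
            rv=Rn.from_matrix(R.T@Rt).as_rotvec()
            print('rot',np.round(rv,3))
E
python3 - <<'E'
from h import *
rel([0.42,0.10,0.32],[0.55,0.84,0])
print(ctrl.calibration('wrist'))
E
```

```text
t 0.75 tcp [0.2164 0.5328 0.2313] F [-0.71 -0.34 -0.15] op 1.001
axes [[0.0, 0.0, -1.0], [0.376, 0.927, 0.0], [0.927, -0.376, 0.0]]
shift cm [ -8.87 -32.43  35.15]
rot [ 0.194  0.    -0.   ]
rot [-2.948  0.     0.   ]
{'mtx': array([[324.49017858,   0.        , 275.80009744],
       [  0.        , 324.49017858, 206.28415612],
       [  0.        ,   0.        ,   1.        ]]), 'tool_from_camera': array([[ 4.48280002e-04, -3.29196351e-01,  9.44261384e-01,
        -1.43691028e-01],
       [ 9.99999695e-01,  7.51874374e-04, -2.12616515e-04,
         1.39636150e-03],
       [-6.39973357e-04,  9.44261191e-01,  3.29196588e-01,
        -8.42167530e-02],
       [ 0.00000000e+00,  0.00000000e+00,  0.00000000e+00,
         1.00000000e+00]])}
```

```bash
python3 -m creep '1 -1.1 -4.05 4.2 0 0 0;1 -1.1 -4.05 4.2 0 0 0;1 -1.1 -4.05 4.2 0 0 0;1 -1.1 -4.05 4.2 0 0 0;1 -1.1 -4.05 4.2 0 0 0;1 -1.1 -4.05 4.2 0 0 0;1 -1.1 -4.05 4.2 0 0 0;1 -1.1 -4.05 4.2 0 0 0;1 0 0 0 0.19 0 0;1 0 0 0 0 0 0'
python3 - <<'E'
from h import *
o=ctrl.get_obs()
im,d=snap('wrist','w1')
o2=ctrl.get_obs();print(o['eef_pos'],o2['eef_pos'])
np.savez('pics/w1o.npz',p=o['eef_pos'],r=o['eef_rot'])
rel([0.45,-0.32,0.2])
for q in ['tray','push_pad','nest','reader']: print(q,[(np.round(r['rect']).tolist(),round(r['confidence'],2)) for r in ctrl.find_in(q,'wrist')][:3])
E
```

```text
time_s: 2.0
eef_pos: [0.4122, 0.0925, 0.3236]
eef_rot: [0.681, 0.201, 0.675, -0.2]
wrist_force: [0.0, -0.1, 0.0]
opening: 0.999
[0.41215673 0.09251324 0.32356191] [0.41218605 0.0927091  0.32362399]
t 2.05 tcp [0.4122 0.0927 0.3236] F [ 0.34 -0.61  0.08] op 0.998
axes [[0.008, -0.002, -1.0], [0.541, 0.841, 0.003], [0.841, -0.541, 0.007]]
shift cm [ 12.46 -32.71  25.41]
tray [([257.0, 179.0, 432.0, 271.0], 0.96), ([507.0, 92.0, 560.0, 145.0], 0.56)]
push_pad [([257.0, 178.0, 431.0, 265.0], 0.73)]
nest [([253.0, 180.0, 428.0, 266.0], 0.69)]
reader [([204.0, 161.0, 453.0, 371.0], 0.7)]
```

View pics/w1.png

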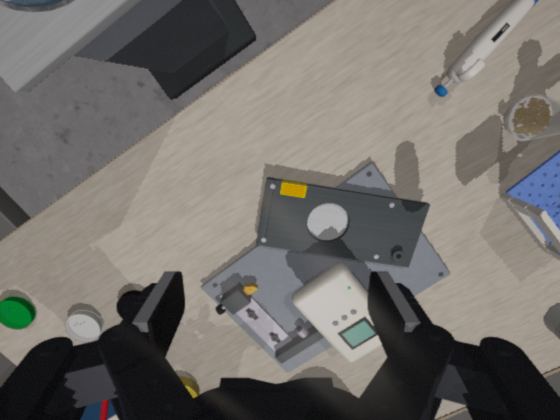

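```bash
python3 - <<'E'
import cv2
im=cv2.imread('pics/w1.png');cv2.imwrite('pics/w1z.png',cv2.resize(im[150:300,240:460],None,fx=3.6,fy=3.6,interpolation=2))
E
```

```text
(no output)
```

View pics/w1z.png

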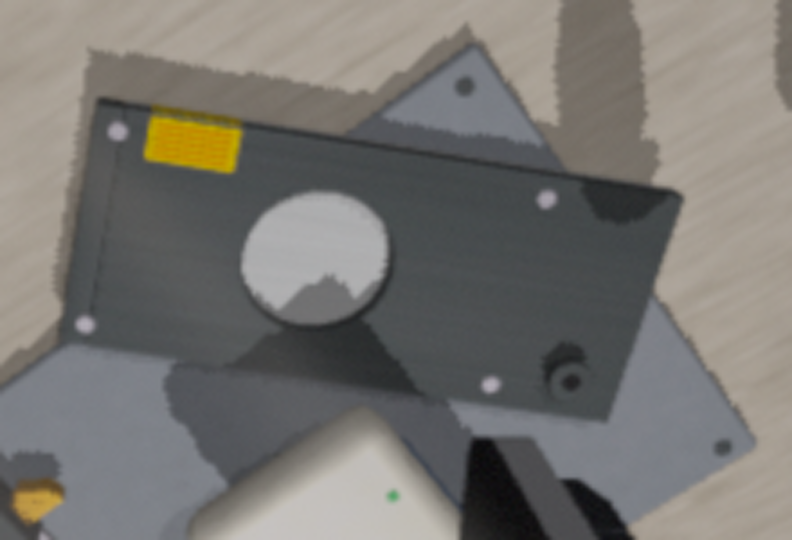

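```bash
cat > fit.py <<'E'
from h import *
from scipy.optimize import least_squares
E
python3 - <<'E'
from h import *
z=np.load('pics/w1o.npz');o=dict(eef_pos=z['p'],eef_rot=z['r'])
q=lambda a,b:(240+(a+.5)/3.6-.5,150+(b+.5)/3.6-.5)
W=lambda a,b,h:ray('wrist',*q(a,b),h,o)
pts={'ff':(98,103,.022,-85,-215),'fp':(682,195,.022,-85,25),'bp':(607,421,.022,20,25),'bf':(58,344,.022,20,-215),'screw':(571,381,.030,0,0)}
A=[];B=[]
for k,(a,b,h,x,y) in pts.items():
    w=W(a,b,h);print(k,np.round(w,4));A.append([x/1000,y/1000]);B.append(w[:2])
A=np.array(A);B=np.array(B)
ca,cb=A.mean(0),B.mean(0);H=(A-ca).T@(B-cb);th=np.arctan2(H[0,1]-H[1,0],H[0,0]+H[1,1])
R=np.array([[np.cos(th),-np.sin(th)],[np.sin(th),np.cos(th)]]);t=cb-R@ca
print('yaw',th,'org',t,'res mm',np.round((A@R.T+t-B)*1000,1).tolist())
n=W(317,258,.022);print('nest rim',n,'in tray',R.T@(n[:2]-t))
print('pad pred',R@[-.085,-.175]+t, 'pad img front', W(195,115,.022))
# base plate corners/reader yaw
for k,(a,b) in {'platefrontleft':(473,42),'plateBL':(752,443)}.items(): print(k,W(a,b,.010))
for nm,(u,v) in {'pR':(203,286),'pR2':(290,370),'dish':(84,325)}.items(): print(nm,ray('wrist',u,v,.01 if nm[0]=='p' else .015,o))
d=np.load('pics/w1.npy');P=cloud('wrist',d,o)
print('tray z',P[int(q(450,250)[1]),int(q(450,250)[0])],'bench',P[150,200],'nest floor',P[int(q(310,230)[1]),int(q(310,230)[0])])
E
```

```text
ff [0.4326 0.067  0.022 ]
fp [0.5926 0.2438 0.022 ]
bp [0.671  0.1741 0.022 ]
bf [ 0.5109 -0.0048  0.022 ]
screw [0.6393 0.1689 0.03  ]
yaw -0.7328295453703405 org [0.63945885 0.16889178] res mm [[-0.2, -1.1], [0.4, 0.5], [0.1, 0.0], [-0.5, 0.5], [0.1, -0.0]]
nest rim [0.53634269 0.10647164 0.022     ] in tray [-0.0348871 -0.1153781]
pad pred [0.45920896 0.09567991] pad img front [0.45743969 0.09638202 0.022     ]
platefrontleft [0.49498412 0.20333884 0.01      ]
plateBL [0.72553359 0.22481581 0.01      ]
pR [ 0.5299691  -0.12263512  0.01      ]
pR2 [ 0.75845626 -0.09762483  0.01      ]
dish [ 0.47964027 -0.33561176  0.015     ]
tray z [0.56124986 0.15325335 0.02411699] bench [3.50073978e-01 5.85962947e-03 3.18411798e-04] nest floor [0.5250971  0.10930891 0.01630343]
```

```bash
python3 -m creep '1 2.5 -4.08 3.6 0 0 0;1 2.5 -4.08 3.6 0 0 0;1 2.5 -4.08 3.6 0 0 0;1 2.5 -4.08 3.6 0 0 0;1 2.5 -4.08 3.6 0 0 0;1 2.5 -4.08 3.6 0 0 0;1 2.5 -4.08 3.6 0 0 0;1 2.5 -4.08 3.6 0 0 0;1 0 0 0 0 0 0'
python3 - <<'E'
from h import *
o=ctrl.get_obs()
im,d=snap('wrist','w2')
np.savez('pics/w2o.npz',p=o['eef_pos'],r=o['eef_rot'])
rel([0.478,-0.338,0.1],o=o)
for q in ['dish_center']:
  for r in ctrl.find_in(q,'wrist'):
    a=r['rect'];print(q,np.round(a),r['confidence'],ray('wrist',(a[0]+a[2])/2,(a[1]+a[3])/2,.0075,o))
z=np.load('pics/w1o.npz');o1=dict(eef_pos=z['p'],eef_rot=z['r'])
q=lambda a,b:(240+(a+.5)/3.6-.5,150+(b+.5)/3.6-.5)
print('head corners',ray('wrist',*q(365,405),.073,o1),ray('wrist',*q(185,520),.073,o1))
E
```

```text
time_s: 3.38
eef_pos: [0.4925, -0.339, 0.1181]
eef_rot: [0.686, 0.189, 0.678, -0.185]
wrist_force: [0.7, 1.5, 0.9]
opening: 1.001
t 3.38 tcp [ 0.4925 -0.339   0.1181] F [0.7  1.46 0.92] op 1.001
axes [[0.013, 0.001, -1.0], [0.51, 0.86, 0.008], [0.86, -0.51, 0.011]]
shift cm [ 1.79 -0.67 -1.32]
dish_center [ 76. 114. 162. 192.] 0.73 [ 0.39780393 -0.42243165  0.0075    ]
dish_center [224. 157. 298. 226.] 0.61 [ 0.48103471 -0.34367783  0.0075    ]
dish_center [347. 111. 427. 188.] 0.58 [ 0.50247689 -0.2408399   0.0075    ]
dish_center [260. 332. 288. 384.] 0.33 [ 0.63610548 -0.42356512  0.0075    ]
head corners [0.57652079 0.09551791 0.073     ] [0.58288231 0.01063391 0.073     ]
```

View pics/w2.png

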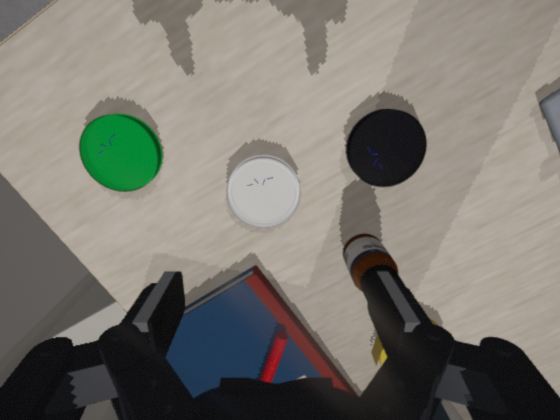

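```bash
python3 - <<'E'
from h import *
z=np.load('pics/w2o.npz');o=dict(eef_pos=z['p'],eef_rot=z['r'])
im=cv2.imread('pics/w2.png')
roi=im[145:240,215:312].astype(int);m=(roi.min(-1)>200).astype(np.uint8)
m=cv2.morphologyEx(m,cv2.MORPH_OPEN,np.ones((3,3)))
c=max(cv2.findContours(m,0,1)[0],key=cv2.contourArea);e=cv2.fitEllipse(cv2.convexHull(c));print(e)
u,v=e[0][0]+215,e[0][1]+145
for h in(.0075,.012,.015):print(u,v,ray('wrist',u,v,h,o))
P=cloud('wrist',np.load('pics/w2.npy'),o);print(P[191,264],P[240,300])
p=ray('wrist',263.5,191,.013,o);print(p)
rel([p[0],p[1],0.03],[0.541,0.841,0])
E
```

```text
Traceback (most recent call last):
ValueError: max() iterable argument is empty
```

```bash
python3 - <<'E'
from h import *
z=np.load('pics/w2o.npz');o=dict(eef_pos=z['p'],eef_rot=z['r'])
im=cv2.imread('pics/w2.png')
roi=im[145:240,215:312];print(roi[46,20:80:6])
hsv=cv2.cvtColor(roi,cv2.COLOR_BGR2HSV)
m=((hsv[...,1]<18)&(hsv[...,2]>140)).astype(np.uint8);m=cv2.morphologyEx(m,cv2.MORPH_OPEN,np.ones((3,3)))
c=max(cv2.findContours(m,0,1)[0],key=cv2.contourArea);e=cv2.fitEllipse(cv2.convexHull(c));print(e)
u,v=e[0][0]+215,e[0][1]+145
for h in(.0075,.012,.015):print(u,v,ray('wrist',u,v,h,o))
P=cloud('wrist',np.load('pics/w2.npy'),o);print(P[191,264],P[240,300])
p=ray('wrist',263.5,191,.013,o);print(p)
rel([p[0],p[1],0.03],[0.541,0.841,0])
E
```

```text
[[184 187 188]
 [183 185 188]
 [182 185 187]
 [183 185 188]
 [185 187 188]
 [182 185 187]
 [182 185 187]
 [183 186 188]
 [184 186 188]
 [183 186 188]]
((47.92234802246094, 46.83147048950195), (71.52217102050781, 74.65504455566406), 95.58137512207031)
262.92234802246094 191.83147048950195 [ 0.48221376 -0.34241635  0.0075    ]
262.92234802246094 191.83147048950195 [ 0.48108712 -0.34157218  0.012     ]
262.92234802246094 191.83147048950195 [ 0.48033603 -0.3410094   0.015     ]
[ 0.47980247 -0.33963775  0.01652783] [ 0.53856209 -0.33862078  0.00127788]
[ 0.48047957 -0.34062681  0.013     ]
t 3.48 tcp [ 0.4934 -0.3367  0.1208] F [1.28 0.01 0.81] op 1.003
axes [[0.015, 0.0, -1.0], [0.508, 0.861, 0.008], [0.861, -0.508, 0.013]]
shift cm [ 9.06 -1.07 -1.03]
rot [ 0.039  0.013 -0.008]
rot [-3.103  0.013  0.02 ]
```

```bash
python3 -m creep '1 4 -1.07 -1.03 0.039 0.013 -0.008;1 0 0 0 0 0 0;1 0 0 0 0 0 0'
python3 - <<'E'
from h import *
o=ctrl.get_obs()
im,d=snap('wrist','w3')
np.savez('pics/w3o.npz',p=o['eef_pos'],r=o['eef_rot']);print(o['eef_pos'],o['dq'],ctrl.get_obs()['eef_pos'])
for r in ctrl.find_in('dish_center','wrist'): print(np.round(r['rect']),r['confidence'])
rel([0.481,-0.341,0.03],[0.541,0.841,0],o=o)
E
```

```text
time_s: 3.85
eef_pos: [0.4832, -0.3381, 0.0854]
eef_rot: [0.681, 0.196, 0.677, -0.198]
wrist_force: [0.3, 0.3, 1.6]
opening: 0.997
[ 0.48316697 -0.33808148  0.08537542] [ 0.01211271 -0.00058839  0.03021631  0.00038436  0.01035777 -0.00060043] [ 0.48287368 -0.33779643  0.08506629]
[225. 175. 307. 256.] 0.93
[363. 121. 454. 211.] 0.9
[ 62. 135. 156. 225.] 0.63
t 3.85 tcp [ 0.4832 -0.3381  0.0854] F [0.29 0.34 1.61] op 0.997
axes [[0.006, -0.005, -1.0], [0.535, 0.845, -0.001], [0.845, -0.535, 0.007]]
shift cm [ 5.54 -0.36 -0.07]
rot [0.007 0.007 0.001]
rot [-3.135e+00 -1.000e-03  1.100e-02]
```

View pics/w3.png

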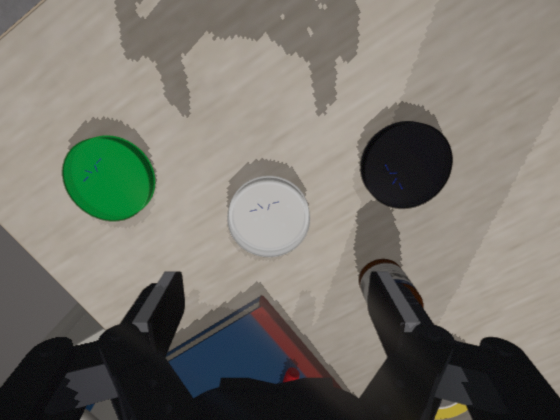

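```bash
python3 - <<'E'
from h import *
z=np.load('pics/w3o.npz');o=dict(eef_pos=z['p'],eef_rot=z['r'])
im=cv2.imread('pics/w3.png')
y0,y1,x0,x1=168,265,218,320
hsv=cv2.cvtColor(im[y0:y1,x0:x1],cv2.COLOR_BGR2HSV)
m=((hsv[...,1]<18)&(hsv[...,2]>140)).astype(np.uint8);m=cv2.morphologyEx(m,cv2.MORPH_OPEN,np.ones((3,3)))
c=max(cv2.findContours(m,0,1)[0],key=cv2.contourArea);e=cv2.fitEllipse(cv2.convexHull(c));print(e)
u,v=e[0][0]+x0,e[0][1]+y0
for uv in((u,v),(268.7,216)):
  p=ray('wrist',*uv,.013,o);print(uv,p);rel([p[0],p[1],0.03],[0.541,0.841,0])
E
```

```text
((50.15789794921875, 49.908416748046875), (76.97871398925781, 83.49437713623047), 93.62425231933594)
(268.15789794921875, 217.90841674804688) [ 0.48117486 -0.34159761  0.013     ]
t 3.95 tcp [ 0.4827 -0.338   0.0849] F [-0.12  0.52 -0.94] op 0.998
axes [[0.005, -0.004, -1.0], [0.536, 0.844, -0.001], [0.844, -0.536, 0.006]]
shift cm [ 5.49 -0.38  0.02]
rot [0.006 0.006 0.001]
rot [-3.135e+00 -1.000e-03  1.000e-02]
(268.7, 216) [ 0.48015162 -0.34047901  0.013     ]
t 3.95 tcp [ 0.4827 -0.338   0.0849] F [-0.12  0.52 -0.94] op 0.998
axes [[0.005, -0.004, -1.0], [0.536, 0.844, -0.001], [0.844, -0.536, 0.006]]
shift cm [ 5.49 -0.34 -0.12]
rot [0.006 0.006 0.001]
rot [-3.135e+00 -1.000e-03  1.000e-02]
```

```bash
python3 -m creep '1 4 -0.37 -0.04 0.006 0.006 0;1 2.5 0 0 0 0 0;1 0 0 0 0 0 0;1 0 0 0 0 0 0'
python3 - <<'E'
from h import *
rel([0.4807,-0.341,0.003],[0.541,0.841,0])
E
```

```text
time_s: 4.45
eef_pos: [0.4856, -0.3437, 0.0262]
eef_rot: [0.683, 0.196, 0.675, -0.2]
wrist_force: [-0.0, -0.1, -0.1]
opening: 1.005
t 4.45 tcp [ 0.4856 -0.3437  0.0262] F [-0.01 -0.12 -0.09] op 1.005
axes [[0.009, -0.009, -1.0], [0.538, 0.843, -0.003], [0.843, -0.538, 0.013]]
shift cm [ 2.31 -0.02 -0.59]
rot [0.004 0.013 0.003]
rot [-3.138 -0.005  0.02 ]
```

```bash
python3 -m creep '1 1.3 0 -0.6 0 0.013 0;1 0.6 0 0 0 0 0;1 0 0 0 0 0 0;1 0 0 0 0 0 0'
python3 - <<'E'
from h import *
rel([0.4807,-0.341,0.003],[0.541,0.841,0])
E
```

```text
time_s: 4.95
eef_pos: [0.4817, -0.3416, 0.0086]
eef_rot: [0.679, 0.196, 0.678, -0.2]
wrist_force: [-0.8, -0.0, -0.2]
opening: 1.003
t 4.95 tcp [ 0.4817 -0.3416  0.0086] F [-0.82 -0.05 -0.18] op 1.003
axes [[-0.0, -0.005, -1.0], [0.538, 0.843, -0.004], [0.843, -0.538, 0.003]]
shift cm [ 0.56  0.   -0.11]
rot [0.004 0.003 0.004]
rot [-3.138 -0.007  0.004]
```

```bash
python3 -m creep '1 0.6 0 -0.1 0 0.003 0.004;1 0 0 0 0 0 0;0.75 0 0 0 0 0 0;0.6 0 0 0 0 0 0;0.4 0 0 0 0 0 0;0.4 0 0 0 0 0 0;0.4 0 0 0 0 0 0'
python3 - <<'E'
from h import *
o=ctrl.get_obs();rel([0.4807,-0.341,0.003],[0.541,0.841,0])
snap('wrist','w4')
E
```

```text
time_s: 5.82
eef_pos: [0.4812, -0.3415, 0.0032]
eef_rot: [0.679, 0.198, 0.679, -0.198]
wrist_force: [0.9, -0.3, -0.1]
opening: 0.619
t 5.83 tcp [ 0.4812 -0.3415  0.0032] F [ 0.86 -0.32 -0.06] op 0.619
axes [[0.0, -0.0, -1.0], [0.538, 0.843, -0.0], [0.843, -0.538, 0.0]]
shift cm [ 0.02  0.02 -0.07]
rot [0.004 0.    0.   ]
rot [-3.138e+00 -0.000e+00  1.000e-03]
```

View pics/w4.png

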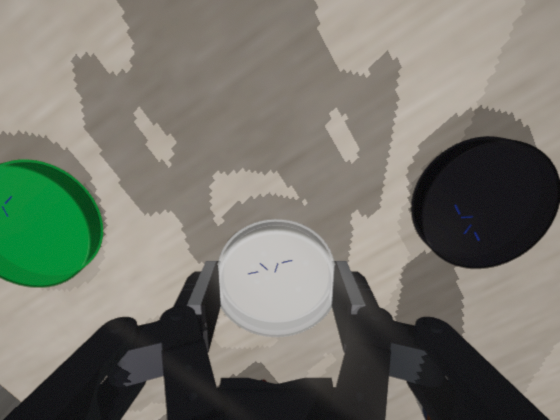

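```bash
python3 -m creep '0.3 0 0 0 0 0 0;0.3 -2 0 0 0 0 0;0.3 -3 0 0 0 0 0;0.3 0 0 0 0 0 0;0.3 0 0 0 0 0 0'
python3 - <<'E'
from h import *
o=ctrl.get_obs();rel([0.5363,0.1067,0.09],[0.669,0.743,0])
im,d=snap('wrist','w5')
print(ray('wrist',276,277,.0145,dict(eef_pos=[0.4812,-0.3415,0.0032],eef_rot=o['eef_rot'])))
E
```

```text
time_s: 6.5
eef_pos: [0.4813, -0.3417, 0.0568]
eef_rot: [0.679, 0.198, 0.678, -0.198]
wrist_force: [0.1, 0.3, -0.7]
opening: 0.622
t 6.5 tcp [ 0.4813 -0.3417  0.0568] F [ 0.14  0.3  -0.66] op 0.622
axes [[0.001, -0.001, -1.0], [0.538, 0.843, -0.0], [0.843, -0.538, 0.001]]
shift cm [ -3.36  40.76 -19.47]
rot [0.165 0.001 0.   ]
rot [-2.976e+00 -0.000e+00  2.000e-03]
[ 0.47927225 -0.33836882  0.0145    ]
```

View pics/w5.png

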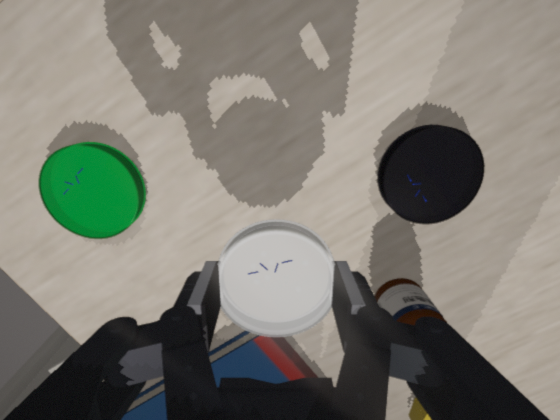

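```bash
python3 -m creep '0.3 -2 5.4 -1.94 0 0 0;0.3 -1.5 5.68 -1.94 0 0 0;0.3 -1.5 5.68 -1.94 0 0 0;0.3 -1 5.68 -1.94 0 0 0;0.3 -0.3 5.68 -1.94 0 0 0;0.3 0 5.68 -1.94 0 0 0;0.3 0 5.8 -1.94 0 0 0;0.3 0 0 0 0.165 0 0;0.3 0 0 0 0 0 0;0.3 0 0 0 0 0 0'
python3 - <<'E'
from h import *
o=ctrl.get_obs();rel([0.5363,0.1067,0.09],[0.669,0.743,0])
np.savez('pics/w6o.npz',p=o['eef_pos'],r=o['eef_rot'])
im,d=snap('wrist','w6');rel(None)
E
```

```text
time_s: 7.8
eef_pos: [0.5798, 0.0773, 0.1145]
eef_rot: [0.657, 0.254, 0.662, -0.254]
wrist_force: [-0.6, 0.4, 0.7]
opening: 0.612
t 7.8 tcp [0.5798 0.0773 0.1145] F [-0.59  0.42  0.67] op 0.612
axes [[-0.007, 0.002, -1.0], [0.671, 0.742, -0.003], [0.742, -0.671, -0.006]]
shift cm [ 2.48 -0.72 -5.18]
rot [-0.002 -0.006  0.003]
rot [3.139 0.005 0.01 ]
t 7.85 tcp [0.5797 0.077  0.1145] F [-0.02  0.41 -0.53] op 0.617
axes [[-0.007, 0.002, -1.0], [0.671, 0.741, -0.003], [0.741, -0.671, -0.006]]
```

View pics/w6.png

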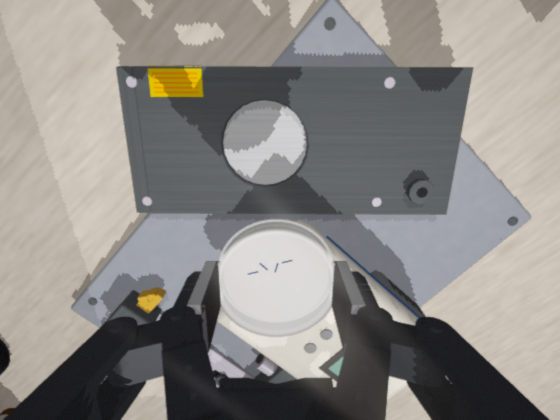

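```bash
python3 - <<'E'
from h import *
z=np.load('pics/w6o.npz');o=dict(eef_pos=z['p'],eef_rot=z['r'])
im=cv2.imread('pics/w6.png')
a=cv2.resize(im[50:230,100:490],None,fx=2,fy=2,interpolation=2);cv2.imwrite('pics/w6a.png',a)
a=cv2.resize(im[205:350,200:350],None,fx=4,fy=4,interpolation=2);cv2.imwrite('pics/w6b.png',a)
E
```

```text
(no output)
```

View pics/w6a.png

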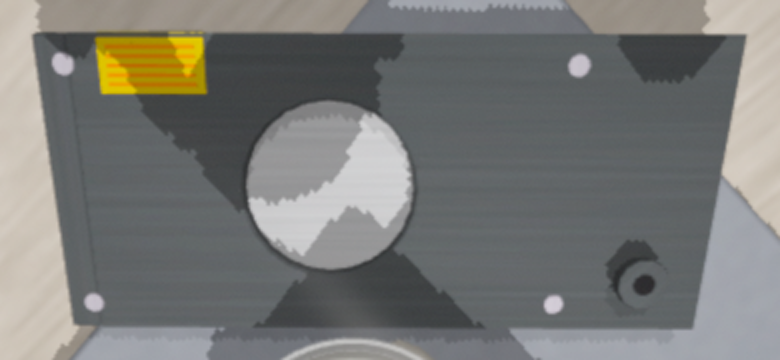

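View pics/w6b.png

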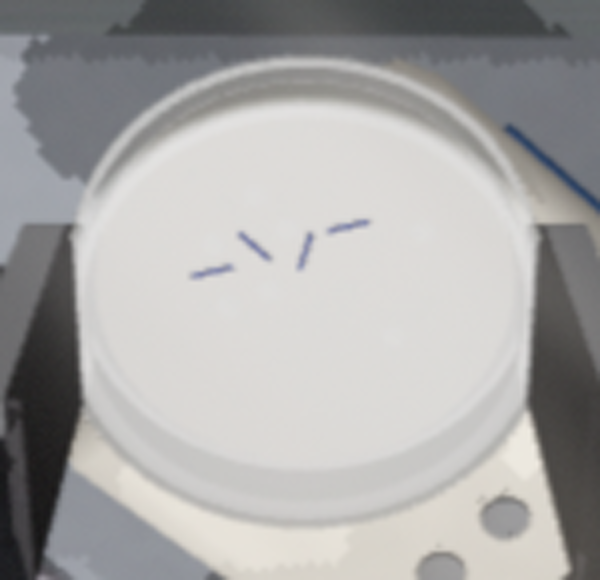

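```bash
python3 - <<'E'
from h import *
from scipy.optimize import least_squares
c=ctrl.calibration('wrist');K=c['mtx'];T=np.linalg.inv(c['tool_from_camera'])
def proj(P):
    q=P@T[:3,:3].T+T[:3,3];q=q@K.T;return q[:,:2]/q[:,2:]
a=np.linspace(0,2*np.pi,721)
def ext(y0,z0,xb,Rt,Rb):
    v=[]
    for R,x in((Rt,xb-.015),(Rb,xb)):
        v.append(proj(np.stack([0*a+x,y0+R*np.cos(a),z0+R*np.sin(a)],1)))
    return v
for Rt,Rb in((.0295,.0295),(.0295,.028),(.028,.028)):
    f=lambda p:(lambda v:[min(v[0][:,1].min(),v[1][:,1].min())-219.6,max(v[0][:,1].max(),v[1][:,1].max())-335.7])(ext(0,p[0],p[1],Rt,Rb))
    s=least_squares(f,[0,.003],x_scale=.001);v=ext(0,s.x[0],s.x[1],Rt,Rb);print(Rt,Rb,s.x,s.cost)
    for w in v:print('   ',np.round([w[:,0].min(),w[:,0].max(),w[:,1].min(),w[:,1].max()],1))
    z=least_squares(lambda p:f([p[0],.003]),[0.],x_scale=.001);v=ext(0,z.x[0],.003,Rt,Rb);print('  fixed xb z0',z.x,z.fun)
    for w in v:print('   ',np.round([w[:,0].min(),w[:,0].max(),w[:,1].min(),w[:,1].max()],1))
# nest
zz=np.load('pics/w6o.npz');o=dict(eef_pos=zz['p'],eef_rot=zz['r'])
q=lambda a,b:(100+(a+.5)/2-.5,50+(b+.5)/2-.5)
W=lambda a,b,h:ray('wrist',*q(a,b),h,o)
pts={'ff':(34,34,.022,-85,-215),'fp':(746,36,.022,-85,25),'bp':(692,329,.022,20,25),'bf':(73,325,.022,20,-215),'screw':(643,284,.030,0,0),'nest':((245+415)/2,(99+271)/2,.022,-35,-115)}
A=[];B=[]
for k,(a_,b,h,x,y) in pts.items():
    w=W(a_,b,h);A.append([x/1000,y/1000]);B.append(w[:2])
A=np.array(A);B=np.array(B)
ca,cb=A.mean(0),B.mean(0);H=(A-ca).T@(B-cb);th=np.arctan2(H[0,1]-H[1,0],H[0,0]+H[1,1])
R=np.array([[np.cos(th),-np.sin(th)],[np.sin(th),np.cos(th)]]);t=cb-R@ca
print('yaw',th,'org',t,'res mm',np.round((A@R.T+t-B)*1000,1).tolist())
n=R@[-.035,-.115]+t;print('nest',n,'dir',B[-1])
rel([*n,.06],[-np.sin(th),np.cos(th),0])
E
```

```text
0.0295 0.0295 [0.00498426 0.00859919] 0.0
    [212.3 332.8 231.6 335.7]
    [217.6 328.2 219.6 316.9]
  fixed xb z0 [0.00167015] [-2.11198787  2.51275902]
    [209.7 335.2 229.8 338.2]
    [215.3 330.2 217.5 318.6]
0.0295 0.028 [0.00222992 0.00542748] 2.0194839173657902e-27
    [210.7 334.3 228.8 335.7]
    [219.1 326.5 219.6 314.3]
  fixed xb z0 [0.00079054] [-0.91939324  1.08713501]
    [209.6 335.3 228.  336.8]
    [218.2 327.3 218.7 314.9]
0.028 0.028 [0.00097558 0.00225577] 0.0
    [212.5 332.4 232.2 335.7]
    [217.9 327.5 219.6 316.1]
  fixed xb z0 [0.00141766] [ 0.28302271 -0.33260179]
    [212.9 332.1 232.4 335.4]
    [218.2 327.3 219.9 315.9]
yaw -0.7388577473879954 org [0.6398954  0.16866378] res mm [[-0.8, -0.2], [-0.1, 0.1], [0.0, -0.1], [0.4, -0.1], [0.6, -0.0], [-0.2, 0.2]]
nest [0.536576   0.10722191] dir [0.53677808 0.10699182]
t 7.85 tcp [0.5797 0.077  0.1145] F [-0.02  0.41 -0.53] op 0.617
axes [[-0.007, 0.002, -1.0], [0.671, 0.741, -0.003], [0.741, -0.671, -0.006]]
shift cm [ 5.48 -0.64 -5.19]
rot [ 0.003 -0.006  0.003]
rot [-3.139 -0.005 -0.01 ]
```

```bash
python3 -m creep '0.3 0 -0.8 -5.3 0 -0.006 0.003;0.3 2 0 0 0 0 0;0.3 3.5 0 0 0 0 0;0.3 0 0 0 0 0 0;0.3 0 0 0 0 0 0'
python3 - <<'E'
from h import *
n=np.array([0.5366,0.1072])-.0017*np.array([.67,.742])-.0012*np.array([.742,-.67]);print(n)
o=ctrl.get_obs();rel([*n,.028],[.6734,.7392,0])
E
```

```text
time_s: 8.48
eef_pos: [0.5351, 0.103, 0.0601]
eef_rot: [0.66, 0.254, 0.659, -0.254]
wrist_force: [0.3, 1.1, 0.1]
opening: 0.616
[0.5345706 0.1067426]
t 8.47 tcp [0.5351 0.103  0.0601] F [0.28 1.08 0.1 ] op 0.616
axes [[0.002, -0.0, -1.0], [0.671, 0.741, 0.001], [0.741, -0.671, 0.001]]
shift cm [ 3.21  0.24 -0.3 ]
rot [ 0.003  0.001 -0.001]
rot [-3.139e+00  2.000e-03  2.000e-03]
```

```bash
python3 -m creep '0.3 1.8 0.24 -0.3 0.003 0 0;0.3 0.9 0 0 0 0 0;0.3 0 0 0 0 0 0;0.3 0 0 0 0 0 0'
python3 - <<'E'
from h import *
n=[0.5346,0.1067]
o=ctrl.get_obs();rel([*n,.028],[.6734,.7392,0])
np.savez('pics/w7o.npz',p=o['eef_pos'],r=o['eef_rot'])
im,d=snap('wrist','w7');cv2.imwrite('pics/w7b.png',cv2.resize(im[190:350,180:380],None,fx=3.7,fy=3.7,interpolation=2))
E
```

```text
time_s: 8.98
eef_pos: [0.5365, 0.1065, 0.0335]
eef_rot: [0.661, 0.256, 0.658, -0.255]
wrist_force: [-0.6, -0.4, 0.0]
opening: 0.616
t 8.97 tcp [0.5365 0.1065 0.0335] F [-0.64 -0.41  0.03] op 0.616
axes [[0.005, -0.0, -1.0], [0.674, 0.739, 0.003], [0.739, -0.674, 0.004]]
shift cm [ 0.55 -0.11 -0.15]
rot [-0.     0.004 -0.003]
rot [ 3.141 -0.005 -0.006]
```

View pics/w7b.png

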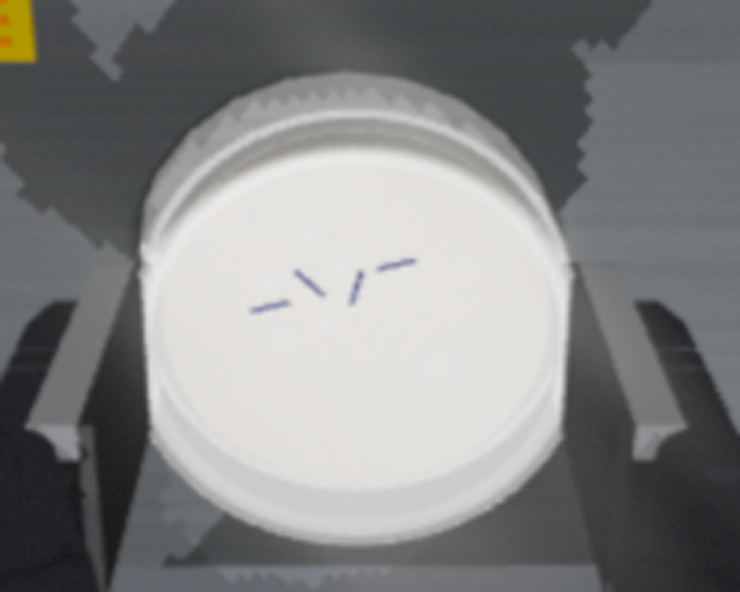

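```bash
python3 - <<'E'
from h import *
zz=np.load('pics/w7o.npz');o=dict(eef_pos=zz['p'],eef_rot=zz['r']);R=Rq(o['eef_rot'])
for u,v,h in((180+345/3.7,190+72/3.7,.022),(180+355/3.7,190+110/3.7,.0305)):
    p=ray('wrist',u,v,h,o);print(p,(R.T@(p-o['eef_pos']))*1000)
E
```

```text
[0.51528578 0.12622092 0.022     ] [ 11.36479696   0.25488269 -28.95396329]
[0.51782454 0.12572635 0.0305    ] [  2.8781502    1.62806416 -26.71095647]
```

```bash
python3 -m creep '0.3 0.5 -0.12 -0.05 0 0.004 -0.003;0.3 0.2 0 0 0 0 0;0.3 0 0 0 0 0 0;0.3 0 0 0 0 0 0'
python3 - <<'E'
from h import *
n=[0.5353,0.1061]
o=ctrl.get_obs();rel([*n,.019],[.6734,.7392,0])
np.savez('pics/w8o.npz',p=o['eef_pos'],r=o['eef_rot'])
im,d=snap('wrist','w8');cv2.imwrite('pics/w8b.png',cv2.resize(im[190:350,180:380],None,fx=3.7,fy=3.7,interpolation=2))
E
```

```text
time_s: 9.52
eef_pos: [0.5356, 0.106, 0.0266]
eef_rot: [0.66, 0.256, 0.659, -0.255]
wrist_force: [-0.6, -0.4, -0.2]
opening: 0.62
t 9.53 tcp [0.5356 0.106  0.0266] F [-0.56 -0.43 -0.16] op 0.62
axes [[0.001, 0.0, -1.0], [0.674, 0.739, 0.001], [0.739, -0.674, 0.0]]
shift cm [ 0.76 -0.01 -0.03]
rot [-0.     0.    -0.001]
rot [ 3.141e+00 -1.000e-03 -1.000e-03]
```

View pics/w8b.png

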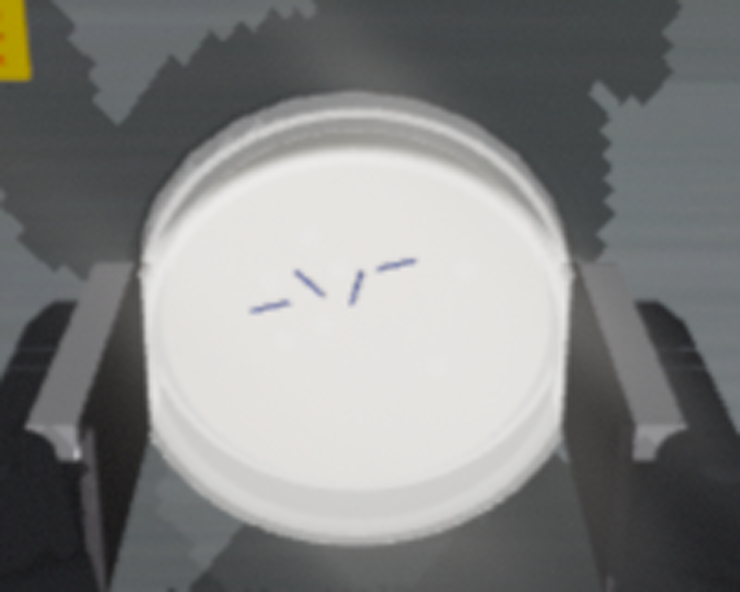

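```bash
python3 -m creep '0.3 0.25 0 -0.02 0 0 0;0.3 0.25 0 0 0 0 0;0.3 0 0 0 0 0 0'
python3 - <<'E'
from h import *
o=ctrl.get_obs();rel([0.5353,.1061,.019],[.6734,.7392,0])
E
```

```text
time_s: 9.95
eef_pos: [0.5356, 0.1061, 0.0214]
eef_rot: [0.66, 0.256, 0.659, -0.255]
wrist_force: [-0.4, -0.7, -0.4]
opening: 0.62
t 9.95 tcp [0.5356 0.1061 0.0214] F [-0.36 -0.72 -0.36] op 0.62
axes [[0.001, 0.0, -1.0], [0.674, 0.739, 0.001], [0.739, -0.674, 0.001]]
shift cm [ 0.24 -0.02 -0.02]
rot [-0.     0.001 -0.001]
rot [ 3.141e+00 -2.000e-03 -1.000e-03]
```

```bash
python3 -m creep '0.3 0.2 0 0 0 0 0;0.3 0.1 0 0 0 0 0;0.3 0 0 0 0 0 0'
python3 - <<'E'
from h import *
o=ctrl.get_obs();rel([0.5353,.1061,.018],[.6734,.7392,0])
E
```

```text
time_s: 10.32
eef_pos: [0.5357, 0.1061, 0.0186]
eef_rot: [0.66, 0.256, 0.659, -0.255]
wrist_force: [0.5, 1.1, 0.9]
opening: 0.617
t 10.32 tcp [0.5357 0.1061 0.0186] F [0.46 1.1  0.91] op 0.617
axes [[0.001, 0.0, -1.0], [0.674, 0.739, 0.001], [0.739, -0.674, 0.001]]
shift cm [ 0.06 -0.02 -0.03]
rot [-0.     0.001 -0.001]
rot [ 3.141e+00 -1.000e-03 -1.000e-03]
```

Open and rise.

```bash
python3 -m creep '0.75 0 0 0 0 0 0;0.8 0 0 0 0 0 0;0.95 0 0 0 0 0 0;0.95 -2 0 0 0 0 0;0.95 -4 0 0 0 0 0;0.95 -5 0 0 0 0 0;0.95 0 0 0 0 0 0;0.95 0 0 0 0 0 0'
python3 - <<'E'
from h import *
o=ctrl.get_obs();rel([0.5353,.1061,.018],[.6734,.7392,0],o=o)
np.savez('pics/w9o.npz',p=o['eef_pos'],r=o['eef_rot'])
im,d=snap('wrist','w9')
P=cloud('wrist',d,o)
for q in((206,275),):pass
E
```

```text
time_s: 11.32
eef_pos: [0.5346, 0.106, 0.1303]
eef_rot: [0.659, 0.255, 0.66, -0.255]
wrist_force: [-0.7, 0.3, -0.3]
opening: 0.949
t 11.32 tcp [0.5346 0.106  0.1303] F [-0.73  0.3  -0.35] op 0.949
axes [[-0.001, 0.0, -1.0], [0.674, 0.739, -0.001], [0.739, -0.674, -0.001]]
shift cm [11.23  0.06  0.06]
rot [-0.    -0.001  0.001]
rot [3.141e+00 1.000e-03 2.000e-03]
```

View pics/w9.png

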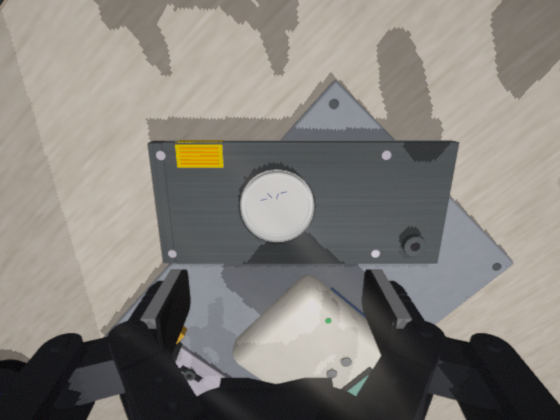

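```bash
python3 - <<'E'
from h import *
zz=np.load('pics/w9o.npz');o=dict(eef_pos=zz['p'],eef_rot=zz['r']);P=cloud('wrist',np.load('pics/w9.npy'),o)
for nm,(u,v) in dict(c=(277,206),l=(255,206),r=(300,206),t=(277,185),b=(277,230),tray=(340,180),tray2=(215,200),tray3=(350,220)).items(): print(nm,np.round(np.median(P[v-3:v+4,u-3:u+4].reshape(-1,3),0),4))
im=cv2.imread('pics/w9.png');cv2.imwrite('pics/w9b.png',cv2.resize(im[130:270,140:470],None,fx=2.4,fy=2.4,interpolation=2))
th=-.7365;t=np.array([.6397,.1687])-.0017*np.array([.674,.739])
c,s=np.cos(th),np.sin(th);R=np.array([[c,-s],[s,c]])
pad=R@[-.085,-.175]+t;print('pad',pad,'dir',R@[1,0],'nest',R@[-.035,-.115]+t)
st=R@[-.115,-.175]+t
rel([*st,.10],[.6734,.7392,0])
E
```

```text
c [0.536  0.1081 0.031 ]
l [0.5243 0.095  0.0308]
r [0.5484 0.1214 0.0308]
t [0.5233 0.1197 0.031 ]
b [0.5513 0.0942 0.031 ]
tray [0.5557 0.158  0.0232]
tray2 [0.5002 0.0724 0.023 ]
tray3 [0.588  0.1429 0.023 ]
pad [0.45803681 0.09489392] dir [ 0.74082404 -0.67169915] nest [0.53537996 0.10575841]
t 11.38 tcp [0.535  0.106  0.1305] F [-0.76  0.13  0.27] op 0.952
axes [[-0.001, 0.0, -1.0], [0.674, 0.739, -0.0], [0.739, -0.674, -0.001]]
shift cm [ 3.06 -6.02 -7.94]
rot [-0.    -0.001  0.   ]
rot [3.141e+00 0.000e+00 1.000e-03]
```

View pics/w9b.png

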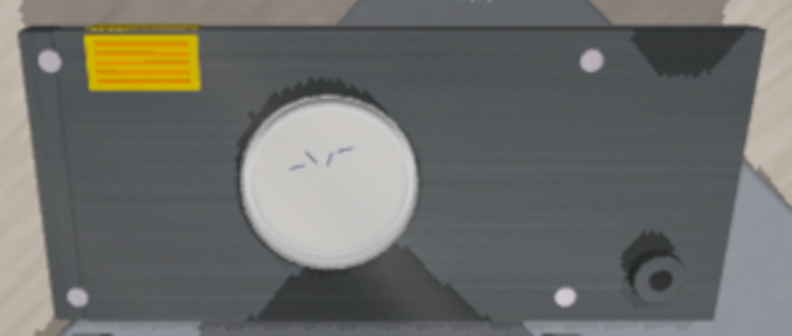

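```bash
python3 -m creep '0 0 -3 -4 0 0 0;0 0 -3 -4 0 0 0;0 1 0 0 0 0 0;0 4 0 0 0 0 0;0 3 0 0 0 0 0;0 0 0 0 0 0 0;0 0 0 0 0 0 0'
python3 - <<'E'
from h import *
th=-.7365;t=np.array([.6397,.1687])-.0017*np.array([.674,.739])
c,s=np.cos(th),np.sin(th);R=np.array([[c,-s],[s,c]])
rel([*(R@[-.115,-.175]+t),.014],[.6734,.7392,0]);print(ctrl.get_obs()['q'])
snap('wrist','w10')
E
```

```text
time_s: 12.25
eef_pos: [0.4313, 0.1153, 0.0424]
eef_rot: [0.656, 0.255, 0.662, -0.257]
wrist_force: [0.1, -0.1, 1.1]
opening: -0.001
t 12.25 tcp [0.4313 0.1153 0.0424] F [ 0.11 -0.13  1.09] op -0.001
axes [[-0.009, 0.0, -1.0], [0.674, 0.738, -0.006], [0.738, -0.674, -0.007]]
shift cm [2.84 0.3  0.37]
rot [-0.001 -0.007  0.006]
rot [3.14  0.009 0.01 ]
[-6.06138843e-03  1.82125845e-01  2.04880850e+00  3.65599186e-04
  9.19355625e-01 -8.36875303e-01]
```

View pics/w10.png

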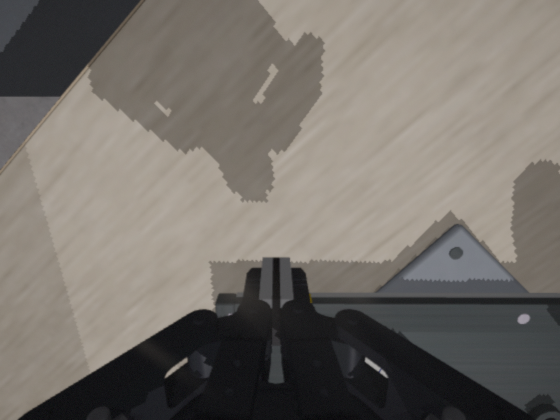

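```bash
python3 -m creep '0 1.6 0.4 0.3 0 -0.007 0.006;0 1.1 0 0 0 0 0;0 0 0 0 0 0 0;0 0 0 0 0 0 0'
python3 - <<'E'
from h import *
th=-.7365;t=np.array([.6397,.1687])-.0017*np.array([.674,.739])
c,s=np.cos(th),np.sin(th);R=np.array([[c,-s],[s,c]])
rel([*(R@[-.096,-.175]+t),.014],[.6734,.7392,0])
E
```

```text
time_s: 12.8
eef_pos: [0.4396, 0.1162, 0.0182]
eef_rot: [0.662, 0.257, 0.657, -0.255]
wrist_force: [0.2, 0.8, -0.1]
opening: -0.002
t 12.8 tcp [0.4396 0.1162 0.0182] F [ 0.18  0.81 -0.1 ] op -0.002
axes [[0.007, -0.0, -1.0], [0.674, 0.738, 0.005], [0.738, -0.674, 0.005]]
shift cm [ 0.43 -0.34  1.69]
rot [-0.001  0.005 -0.005]
rot [ 3.14  -0.008 -0.008]
```

```bash
python3 -m creep '0 0.4 -0.3 0.6 0 0.005 -0.005;0 0 0 0.4 0 0 0;0 0 0 0.3 0 0 0;0 0 0 0.2 0 0 0;0 0 0 0 0 0 0'
python3 - <<'E'
from h import *
th=-.7365;t=np.array([.6397,.1687])-.0017*np.array([.674,.739])
c,s=np.cos(th),np.sin(th);R=np.array([[c,-s],[s,c]])
rel([*(R@[-.096,-.175]+t),.014],[.6734,.7392,0])
E
```

```text
time_s: 13.42
eef_pos: [0.4502, 0.1027, 0.015]
eef_rot: [0.66, 0.256, 0.659, -0.256]
wrist_force: [1.0, -0.1, -0.2]
opening: -0.001
t 13.43 tcp [0.4502 0.1027 0.015 ] F [ 1.   -0.07 -0.23] op -0.001
axes [[0.001, -0.0, -1.0], [0.675, 0.738, 0.001], [0.738, -0.675, 0.001]]
shift cm [ 0.1  -0.05  0.01]
rot [-0.002  0.001 -0.001]
rot [ 3.14e+00 -1.00e-03 -2.00e-03]
```

```bash
cat > arc.py <<'E'
from h import *
t=np.array([.6397,.1687])-.0017*np.array([.674,.739])
o=ctrl.get_obs();R=Rq(o['eef_rot']);p=o['eef_pos'];yaw=np.arctan2(R[1,2],R[0,2])
d=p[:2]-t;r=np.hypot(*d);ang=np.arctan2(d[1],d[0])-np.arctan2(-.175,-.096)
ang=(ang+np.pi)%(2*np.pi)-np.pi
F=R.T@o['wrist_force']
print('t',round(o['time_s'],2),'tcp',np.round(p,4),'toolyaw',round(yaw,3),'arcyaw',round(ang,3),'r err mm',round((r-np.hypot(.096,.175))*1000,1),'tilt',np.round(R[:2,0],3),'Ftool',np.round(F,2))
E
python3 -m creep '0 0.05 -0.29 0.525 -0.03 0 0;0 0 -0.29 0.525 -0.03 0 0;0 0 -0.29 0.525 -0.03 0 0;0 0 -0.29 0.525 -0.03 0 0'; python3 arc.py
```

```text
time_s: 13.92
eef_pos: [0.4582, 0.0808, 0.0143]
eef_rot: [0.674, 0.214, 0.674, -0.214]
wrist_force: [-1.2, 1.2, -0.7]
opening: 0.004
t 13.93 tcp [0.4582 0.0808 0.0143] toolyaw -0.616 arcyaw -0.621 r err mm 0.5 tilt [0. 0.] Ftool [ 0.66  0.3  -1.63]
```

```bash
python3 -m creep '0 0 -0.29 0.525 -0.03 0 0;0 0 -0.29 0.525 -0.03 0 0;0 0 -0.29 0.525 -0.03 0 0;0 0 -0.29 0.525 -0.03 0 0;0 0 -0.29 0.525 -0.03 0 0;0 0 -0.29 0.525 -0.03 0 0;0 0 -0.29 0.525 -0.03 0 0;0 0 -0.29 0.525 -0.03 0 0;0 0 -0.29 0.525 -0.03 0 0'; python3 arc.py; python3 - <<'E'
from h import *
snap('top','t2');im,_=snap('wrist','w11')
im=cv2.imread('pics/t2.png');cv2.imwrite('pics/t2z.png',cv2.resize(im[130:260,190:340],None,fx=4.5,fy=4.5,interpolation=2))
E
```

```text
time_s: 15.05
eef_pos: [0.4862, 0.036, 0.0137]
eef_rot: [0.696, 0.119, 0.698, -0.117]
wrist_force: [-0.5, -0.8, 0.8]
opening: -0.002
t 15.05 tcp [0.4862 0.036  0.0137] toolyaw -0.335 arcyaw -0.357 r err mm 1.7 tilt [-0.003  0.002] Ftool [-0.85 -0.93 -0.2 ]
```

View pics/t2z.png

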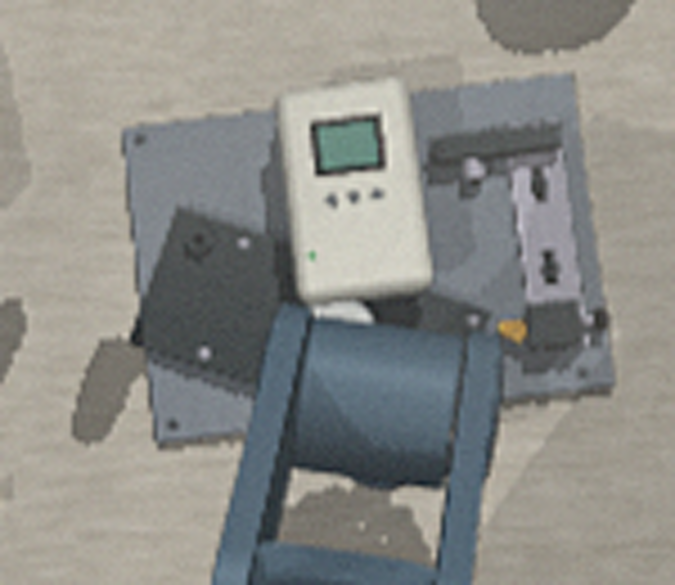

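View pics/w11.png

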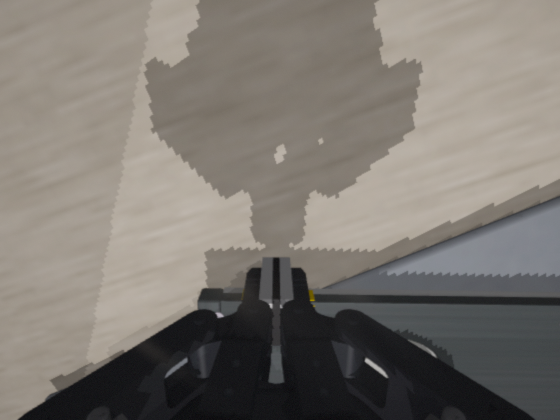

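```bash
python3 -m creep '0 -0.05 -0.26 0.525 -0.026 -0.002 0.002;0 0 -0.26 0.525 -0.026 0 0;0 0 -0.27 0.525 -0.026 0 0;0 0 -0.27 0.525 -0.028 0 0;0 0 -0.28 0.525 -0.028 0 0;0 0 -0.28 0.525 -0.028 0 0'; python3 arc.py
```

```text
time_s: 15.9
eef_pos: [0.5136, 0.0107, 0.0141]
eef_rot: [0.704, 0.059, 0.705, -0.057]
wrist_force: [-0.9, 0.3, 0.6]
opening: -0.003
t 15.9 tcp [0.5136 0.0107 0.0141] toolyaw -0.164 arcyaw -0.171 r err mm 0.8 tilt [-0.001  0.003] Ftool [-0.61  0.15 -0.96]
```

```bash
python3 -m creep '0 0 -0.14 0.3 -0.018 0 0;0 0 -0.14 0.3 -0.018 0 0'; python3 arc.py;python3 - <<'E'
from h import *
im,_=snap('scene','s2');cv2.imwrite('pics/s2z.png',cv2.resize(im[160:260,200:350],None,fx=5,fy=5,interpolation=2))
E
```

```text
time_s: 16.15
eef_pos: [0.5196, 0.0065, 0.014]
eef_rot: [0.705, 0.045, 0.706, -0.043]
wrist_force: [-1.3, -0.1, 0.6]
opening: 0.007
t 16.15 tcp [0.5196 0.0065 0.014 ] toolyaw -0.126 arcyaw -0.135 r err mm 0.5 tilt [-0.001  0.003] Ftool [-0.6  -0.22 -1.28]
```

View pics/s2z.png

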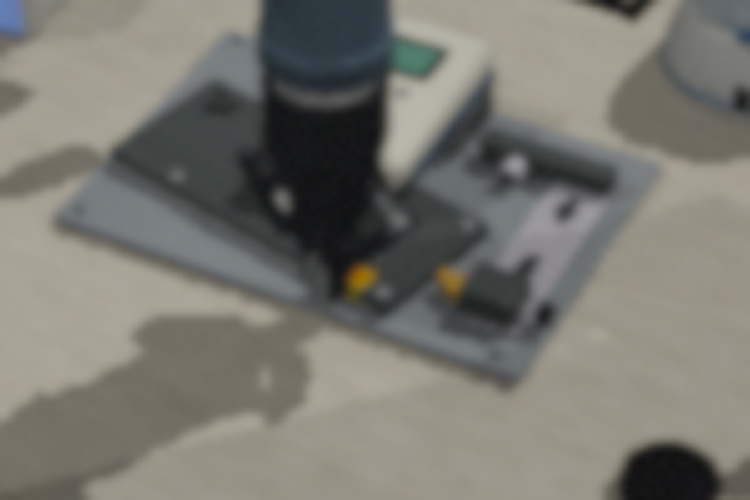

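```bash
python3 -m creep '0 0 -0.14 0.27 -0.013 0 0;0 0 -0.14 0.27 -0.013 0 0;0 0 -0.14 0.27 -0.014 0 0;0 0 -0.14 0.27 -0.014 0 0;0 0 -0.14 0.27 -0.015 0 0'; python3 arc.py
```

```text
time_s: 16.82
eef_pos: [0.5332, -0.0024, 0.014]
eef_rot: [0.706, 0.019, 0.707, -0.017]
wrist_force: [-1.4, -0.0, -0.1]
opening: -0.002
t 16.82 tcp [ 0.5332 -0.0024  0.014 ] toolyaw -0.051 arcyaw -0.053 r err mm 0.2 tilt [-0.001  0.003] Ftool [ 0.08 -0.08 -1.36]
```

```bash
python3 -m creep '0 0 -0.1 0.2 -0.011 0 0;0 0 -0.1 0.2 -0.011 0 0'; python3 arc.py
```

```text
time_s: 17.08
eef_pos: [0.5375, -0.0048, 0.0139]
eef_rot: [0.707, 0.011, 0.707, -0.009]
wrist_force: [-0.0, -1.2, 0.6]
opening: 0.001
t 17.07 tcp [ 0.5375 -0.0048  0.0139] toolyaw -0.027 arcyaw -0.029 r err mm 0.1 tilt [-0.001  0.003] Ftool [-0.6  -1.23  0.  ]
```

```bash
python3 -m creep '0 0 -0.08 0.15 -0.008 0 0;0 0 -0.08 0.15 -0.008 0 0'; python3 arc.py
```

```text
time_s: 17.32
eef_pos: [0.5401, -0.0064, 0.0138]
eef_rot: [0.706, 0.005, 0.708, -0.002]
wrist_force: [-2.4, 0.1, 1.7]
opening: 0.002
t 17.32 tcp [ 0.5401 -0.0064  0.0138] toolyaw -0.01 arcyaw -0.014 r err mm 0.1 tilt [-0.002  0.003] Ftool [-1.69  0.11 -2.43]
```

```bash
for i in 1; do :; done; python3 -m creep '0 0 -0.06 0.12 -0.005 0 0;0 0 -0.06 0.12 -0.005 0 0'; python3 arc.py
```

```text
time_s: 17.58
eef_pos: [0.5424, -0.0075, 0.0137]
eef_rot: [0.706, 0.001, 0.708, 0.001]
wrist_force: [-2.9, -0.3, 2.5]
opening: 0.003
t 17.57 tcp [ 0.5424 -0.0075  0.0137] toolyaw 0.001 arcyaw -0.001 r err mm 0.1 tilt [-0.003  0.003] Ftool [-2.45 -0.26 -2.87]
```

```bash
python3 -m creep '0 0 -0.06 0.12 -0.006 0 0;0 0 -0.06 0.12 -0.006 0 0'; python3 arc.py
```

```text
time_s: 17.82
eef_pos: [0.5447, -0.0088, 0.0137]
eef_rot: [0.706, -0.004, 0.708, 0.006]
wrist_force: [-3.2, 0.0, 1.6]
opening: 0.001
t 17.82 tcp [ 0.5447 -0.0088  0.0137] toolyaw 0.014 arcyaw 0.013 r err mm 0.1 tilt [-0.003  0.003] Ftool [-1.58  0.05 -3.22]
```

```bash
python3 -m creep '0 0 -0.06 0.12 -0.006 0 0;0 0 -0.06 0.12 -0.006 0 0'; python3 arc.py
```

```text
time_s: 18.08
eef_pos: [0.5472, -0.0101, 0.0137]
eef_rot: [0.706, -0.008, 0.708, 0.011]
wrist_force: [-3.1, -0.8, 1.8]
opening: -0.003
t 18.07 tcp [ 0.5472 -0.0101  0.0137] toolyaw 0.027 arcyaw 0.026 r err mm 0.0 tilt [-0.004  0.004] Ftool [-1.84 -0.67 -3.09]
```

```bash
python3 -m creep '0 0 -0.06 0.1 -0.006 0 0'; python3 arc.py; python3 - <<'E'
from h import *
im,_=snap('scene','s3');cv2.imwrite('pics/s3z.png',cv2.resize(im[160:260,200:350],None,fx=5,fy=5,interpolation=2))
E
```

```text
time_s: 18.2
eef_pos: [0.5483, -0.0106, 0.0137]
eef_rot: [0.706, -0.01, 0.708, 0.013]
wrist_force: [-1.4, 0.6, 2.1]
opening: -0.002
t 18.2 tcp [ 0.5483 -0.0106  0.0137] toolyaw 0.033 arcyaw 0.033 r err mm 0.1 tilt [-0.004  0.004] Ftool [-2.1   0.62 -1.43]
```

View pics/s3z.png

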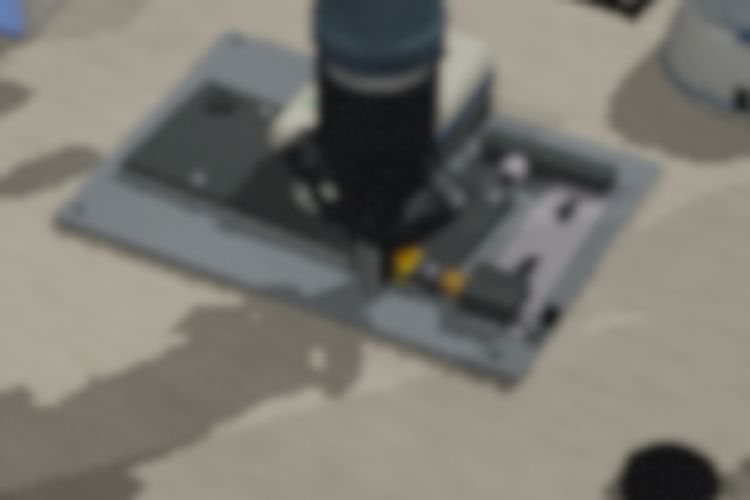

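```bash
python3 -m creep '0 0 -0.06 0.11 -0.006 0 0;0 0 -0.06 0.11 -0.006 0 0'; python3 arc.py
```

```text
time_s: 18.5
eef_pos: [0.5506, -0.0118, 0.0136]
eef_rot: [0.706, -0.015, 0.708, 0.018]
wrist_force: [-3.4, 0.5, 1.1]
opening: 0.003
t 18.5 tcp [ 0.5506 -0.0118  0.0136] toolyaw 0.046 arcyaw 0.046 r err mm 0.1 tilt [-0.004  0.004] Ftool [-1.09  0.7  -3.37]
```

```bash
python3 -m creep '0 0 -0.06 0.11 -0.006 0 0;0 0 -0.06 0.11 -0.006 0 0'; python3 arc.py
```

```text
time_s: 18.75
eef_pos: [0.5529, -0.0129, 0.0136]
eef_rot: [0.705, -0.019, 0.708, 0.022]
wrist_force: [-3.5, -0.0, 1.3]
opening: 0.001
t 18.75 tcp [ 0.5529 -0.0129  0.0136] toolyaw 0.059 arcyaw 0.058 r err mm 0.0 tilt [-0.004  0.004] Ftool [-1.32  0.19 -3.47]
```

```bash
python3 -m creep '0 0 -0.05 0.1 -0.006 0 0'; python3 arc.py
```

```text
time_s: 18.88
eef_pos: [0.5539, -0.0133, 0.0136]
eef_rot: [0.705, -0.022, 0.708, 0.024]
wrist_force: [-3.7, 0.6, 3.1]
opening: -0.006
t 18.88 tcp [ 0.5539 -0.0133  0.0136] toolyaw 0.065 arcyaw 0.064 r err mm 0.0 tilt [-0.004  0.004] Ftool [-3.06  0.82 -3.64]
```

```bash
python3 -m creep '0 0 -0.05 0.1 -0.006 0 0'; python3 arc.py;  python3 - <<'E'
from h import *
im,_=snap('scene','s4');cv2.imwrite('pics/s4z.png',cv2.resize(im[180:240,250:340],None,fx=8,fy=8,interpolation=2))
E
```

```text
time_s: 19.0
eef_pos: [0.555, -0.0138, 0.0136]
eef_rot: [0.705, -0.024, 0.708, 0.027]
wrist_force: [-3.5, -0.0, 2.5]
opening: -0.002
t 19.0 tcp [ 0.555  -0.0138  0.0136] toolyaw 0.072 arcyaw 0.07 r err mm 0.0 tilt [-0.004  0.004] Ftool [-2.49  0.24 -3.48]
```

View pics/s4z.png

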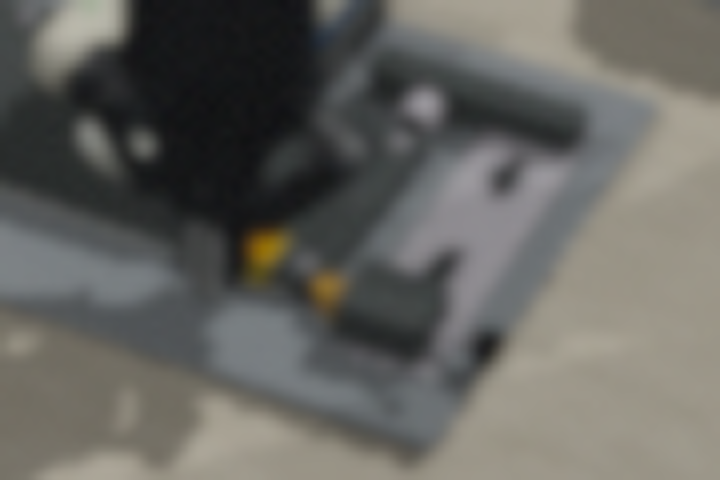

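```bash
python3 -m creep '0 0 -0.05 0.1 -0.006 0 0'; python3 arc.py
```

```text
time_s: 19.18
eef_pos: [0.5561, -0.0144, 0.0135]
eef_rot: [0.705, -0.026, 0.708, 0.029]
wrist_force: [-2.6, 1.2, 2.3]
opening: -0.001
t 19.18 tcp [ 0.5561 -0.0144  0.0135] toolyaw 0.078 arcyaw 0.076 r err mm 0.0 tilt [-0.004  0.004] Ftool [-2.27  1.43 -2.54]
```

```bash
python3 -m creep '0 0 -0.05 0.09 -0.006 0 0'; python3 arc.py
```

```text
time_s: 19.3
eef_pos: [0.557, -0.0148, 0.0135]
eef_rot: [0.705, -0.029, 0.708, 0.031]
wrist_force: [-3.5, -0.6, 2.4]
opening: 0.001
t 19.3 tcp [ 0.557  -0.0148  0.0135] toolyaw 0.085 arcyaw 0.081 r err mm 0.1 tilt [-0.005  0.004] Ftool [-2.36 -0.25 -3.56]
```

```bash
python3 -m creep '0 0 -0.05 0.09 -0.005 0 0'; python3 arc.py
```

```text
time_s: 19.42
eef_pos: [0.5579, -0.0152, 0.0135]
eef_rot: [0.705, -0.03, 0.708, 0.033]
wrist_force: [-3.3, 0.7, 3.0]
opening: -0.0
t 19.43 tcp [ 0.5579 -0.0152  0.0135] toolyaw 0.09 arcyaw 0.086 r err mm 0.1 tilt [-0.005  0.004] Ftool [-2.93  0.99 -3.2 ]
```

```bash
python3 -m creep '0 0 -0.04 0.08 -0.005 0 0'; python3 arc.py
```

```text
time_s: 19.55
eef_pos: [0.5585, -0.0155, 0.0134]
eef_rot: [0.704, -0.032, 0.708, 0.035]
wrist_force: [-5.9, -0.0, 3.6]
opening: 0.001
t 19.55 tcp [ 0.5585 -0.0155  0.0134] toolyaw 0.095 arcyaw 0.089 r err mm 0.1 tilt [-0.006  0.004] Ftool [-3.59  0.54 -5.86]
```

```bash
python3 -m creep '0 0 -0.03 0.05 -0.002 0 0'; python3 arc.py
```

```text
time_s: 19.68
eef_pos: [0.5587, -0.0157, 0.0133]
eef_rot: [0.704, -0.033, 0.708, 0.036]
wrist_force: [-4.8, -0.2, 3.3]
opening: -0.0
t 19.68 tcp [ 0.5587 -0.0157  0.0133] toolyaw 0.098 arcyaw 0.09 r err mm 0.2 tilt [-0.006  0.004] Ftool [-3.31  0.31 -4.8 ]
```

```bash
python3 -m creep '0 0 -0.03 0.05 -0.002 0 0'; python3 arc.py; python3 - <<'E'
from h import *
im,_=snap('scene','s5');cv2.imwrite('pics/s5z.png',cv2.resize(im[180:240,250:340],None,fx=8,fy=8,interpolation=2))
E
python3 arc.py
```

```text
time_s: 19.8
eef_pos: [0.5588, -0.0158, 0.0131]
eef_rot: [0.704, -0.034, 0.709, 0.037]
wrist_force: [-2.9, -0.3, 1.6]
opening: -0.001
t 19.8 tcp [ 0.5588 -0.0158  0.0131] toolyaw 0.1 arcyaw 0.091 r err mm 0.3 tilt [-0.007  0.004] Ftool [-1.6   0.04 -2.93]
t 19.85 tcp [ 0.5592 -0.016   0.0132] toolyaw 0.1 arcyaw 0.093 r err mm 0.3 tilt [-0.007  0.004] Ftool [ 0.74 -0.68 -2.08]
```

View pics/s5z.png

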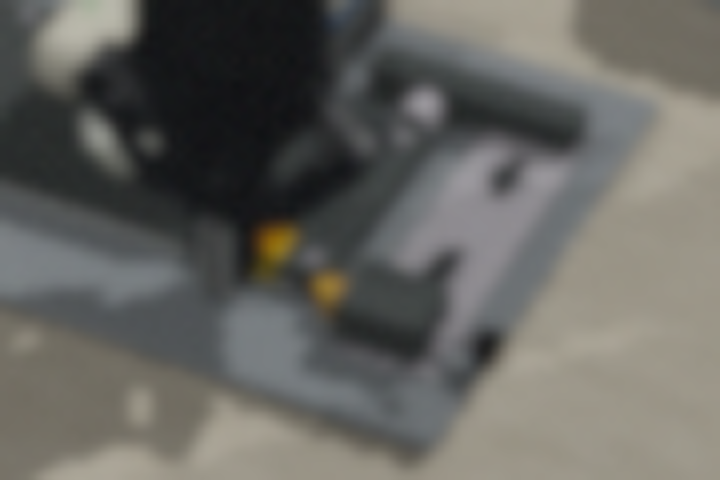

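```bash
python3 -m creep '0 -0.03 -0.03 0.05 0 -0.006 0'; python3 arc.py; python3 -m creep '0 0 0 0 0 0 0'; python3 arc.py;python3 - <<'E'
import cv2,numpy as np
L=[]
for n in ('s2','s3','s4','s5'):
    im=cv2.imread(f'pics/{n}.png');L.append(cv2.resize(im[205:228,276:312],None,fx=10,fy=10,interpolation=2))
cv2.imwrite('pics/cmp.png',np.vstack([np.hstack(L[:2]),np.hstack(L[2:])]))
E
```

```text
time_s: 19.98
eef_pos: [0.5596, -0.0162, 0.0131]
eef_rot: [0.706, -0.034, 0.706, 0.037]
wrist_force: [-3.9, -0.3, -1.2]
opening: 0.001
t 19.98 tcp [ 0.5596 -0.0162  0.0131] toolyaw 0.1 arcyaw 0.095 r err mm 0.3 tilt [-0.001  0.005] Ftool [ 1.21  0.1  -3.87]
time_s: 20.1
eef_pos: [0.5595, -0.0161, 0.013]
eef_rot: [0.706, -0.034, 0.706, 0.037]
wrist_force: [-3.7, 0.9, 2.3]
opening: 0.002
t 20.1 tcp [ 0.5595 -0.0161  0.013 ] toolyaw 0.1 arcyaw 0.095 r err mm 0.3 tilt [-0.001  0.005] Ftool [-2.29  1.23 -3.55]
```

View pics/cmp.png

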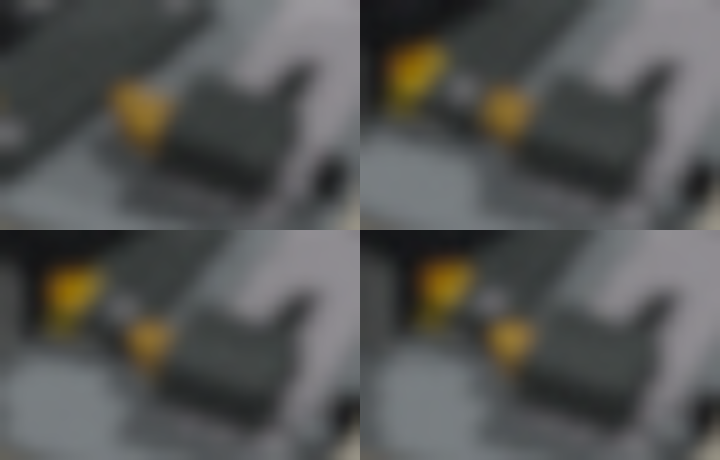

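```bash
python3 -m creep '0 -0.02 -0.03 0.06 -0.002 0 0'; python3 arc.py
```

```text
time_s: 20.23
eef_pos: [0.5599, -0.0163, 0.0131]
eef_rot: [0.706, -0.034, 0.706, 0.038]
wrist_force: [-3.4, -0.1, 1.1]
opening: -0.001
t 20.23 tcp [ 0.5599 -0.0163  0.0131] toolyaw 0.102 arcyaw 0.097 r err mm 0.3 tilt [-0.001  0.005] Ftool [-1.08  0.3  -3.35]
```

```bash
python3 -m creep '0 -0.02 -0.03 0.06 -0.002 0 0'; python3 arc.py; cat > bolt.py <<'E'
import sys
from h import *
im,_=snap('scene',sys.argv[1]);a=cv2.resize(im[205:228,276:312],None,fx=10,fy=10,interpolation=2)
b=cv2.resize(cv2.imread('pics/s2.png')[205:228,276:312],None,fx=10,fy=10,interpolation=2)
cv2.imwrite(f'pics/{sys.argv[1]}c.png',np.hstack([b,a]))
E
python3 bolt.py s6; python3 arc.py
```

```text
time_s: 20.35
eef_pos: [0.5601, -0.0164, 0.0131]
eef_rot: [0.706, -0.035, 0.707, 0.039]
wrist_force: [-4.8, -0.6, 0.2]
opening: 0.002
t 20.35 tcp [ 0.5601 -0.0164  0.0131] toolyaw 0.104 arcyaw 0.098 r err mm 0.3 tilt [-0.002  0.005] Ftool [-0.24 -0.12 -4.82]
t 20.4 tcp [ 0.5601 -0.0164  0.0131] toolyaw 0.104 arcyaw 0.099 r err mm 0.3 tilt [-0.002  0.005] Ftool [-0.62  1.31 -4.29]
```

View pics/s6c.png

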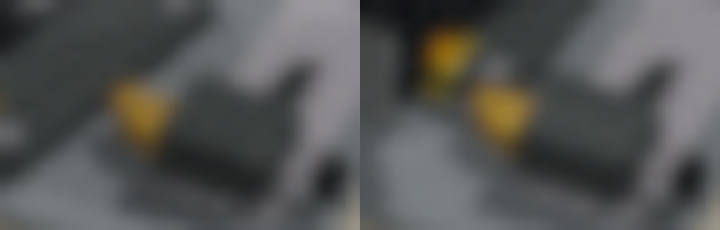

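The bolt's left edge is back at its start position (110 px in the crop), so it has snapped out. I'll back off now.

```bash
python3 -m creep '0 0 0 -0.3 0 0 0;0 0 0 -0.8 0 0 0;0 0 0 -2 0 0 0;0 -2 0 -3 0 0 0;0 -5 0 -1 0 0 0;0 -5 0 -1 0 0 0;0 -5 0 -1 0 0 0;0 -3 0 -2 0 0 0;0 0 0 0 0 0 0'; python3 bolt.py s7; python3 - <<'E'
from h import *
o=ctrl.get_obs();np.savez('pics/w12o.npz',p=o['eef_pos'],r=o['eef_rot'])
im,d=snap('wrist','w12');rel(None)
im,d=snap('top','t3');cv2.imwrite('pics/t3z.png',cv2.resize(im[130:260,190:340],None,fx=4.5,fy=4.5,interpolation=2))
E
```

```text
time_s: 21.52
eef_pos: [0.4495, -0.0312, 0.2218]
eef_rot: [0.712, -0.037, 0.7, 0.036]
wrist_force: [0.2, -0.5, 0.5]
opening: 0.001
t 21.62 tcp [ 0.4489 -0.0308  0.2192] F [-0.54 -0.66 -0.24] op -0.003
axes [[0.013, 0.002, -1.0], [-0.103, 0.995, 0.0], [0.995, 0.103, 0.013]]
```

View pics/s7c.png

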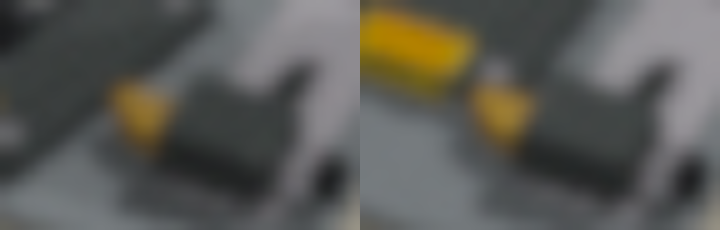

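View pics/w12.png

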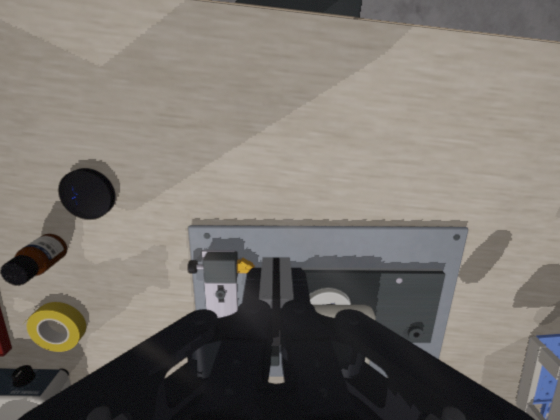

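View pics/t3z.png

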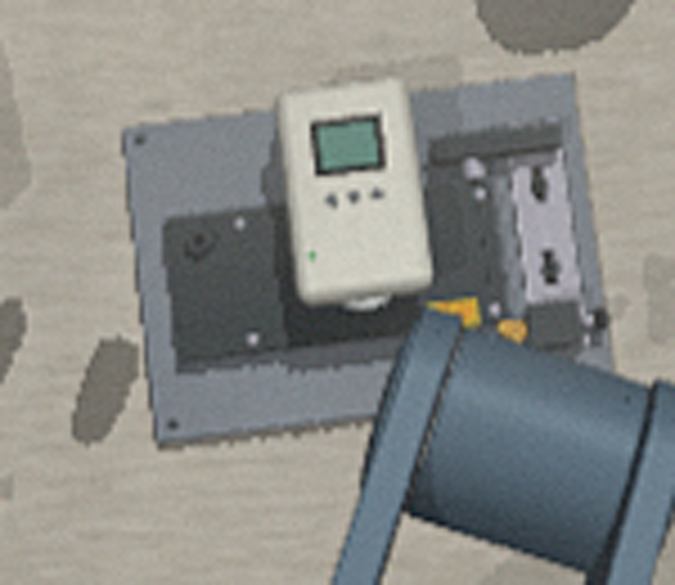

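```bash
python3 -m creep '0 0 0 -4 0 0 0;0 0 0 -4 0 0 0;0 6 0 0 0 0 0;0 0 0 0 0 0 0;0 0 0 0 0 0 0'; python3 - <<'E'
from h import *
o=ctrl.get_obs()
im,d=snap('wrist','w13');rel(None)
cv2.imwrite('pics/w13z.png',cv2.resize(im[260:420,180:480],None,fx=2.6,fy=2.6,interpolation=2))
E
```

```text
time_s: 22.3
eef_pos: [0.3677, -0.0384, 0.1535]
eef_rot: [0.709, -0.035, 0.704, 0.038]
wrist_force: [0.3, -0.0, 0.6]
opening: 0.001
t 22.35 tcp [ 0.3673 -0.0382  0.1532] F [-0.58  0.04 -0.9 ] op -0.002
axes [[0.006, 0.004, -1.0], [-0.104, 0.995, 0.004], [0.995, 0.104, 0.007]]
```

View pics/w13z.png

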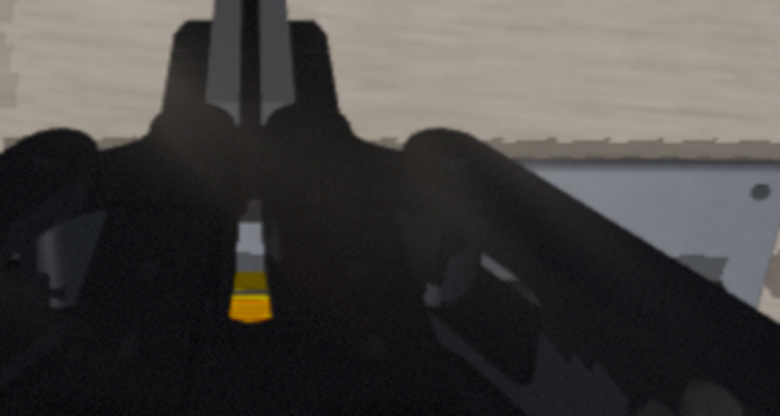

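```bash
python3 - <<'E'
from h import *
im,d=snap('scene','s8')
a=cv2.resize(im[165:245,215:345],None,fx=6,fy=6,interpolation=2);cv2.imwrite('pics/s8z.png',a)
# tray yaw from scene: ray at tray top
q=lambda a,b:(215+(a+.5)/6-.5,165+(b+.5)/6-.5)
E
```

View pics/s8z.png

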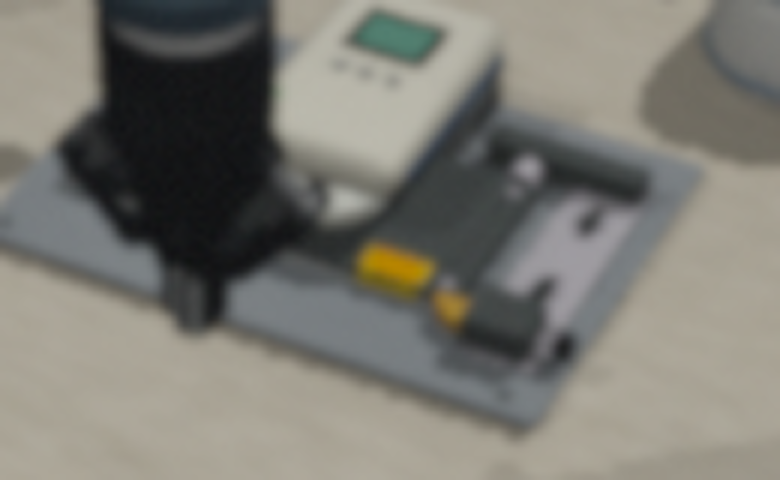

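The bolt at (450,307) stands fully out in front of the tray's corner. The tray rests on the buffer, the dish sits under the head, and the arm is clear.

```bash
python3 -m creep '0 0 0 0 0 0 0;0 0 0 0 0 0 0'; python3 -c "
from bench import ctrl
print(ctrl.hand_in())"
```

```text
time_s: 22.65
eef_pos: [0.3691, -0.0388, 0.155]
eef_rot: [0.709, -0.036, 0.703, 0.038]
wrist_force: [0.2, 0.9, 0.1]
opening: 0.002
the job is handed in; nothing more can be done
None
```

I set the clear dish in the tray's recess, then pushed the tray at its pad along the pivot arc until the bolt snapped out. I backed the arm clear and handed in at 22.65 s.

- **Dish:** with the tray still swung out, its top measured about 8 mm above the tray at five points, so it lay flat in the recess. Once the tray was shut, most of it was under the reading head. I could see it there, but I did not measure its height or centring again.
- **Push force:** the highest reading at the wrist while pushing was about 6 N, where the tray met the buffer. I sampled it once per move, so short peaks between readings would not show.
- **Catch:** the push force dropped to about 2 N at 19.8 s, but the scene camera showed the bolt still pushed in, so I kept easing the tray in. Four small steps later the bolt looked fully out in front of the tray's corner, and it still did after I let go.
- **Final check:** the wrist picture meant to confirm the catch was blocked by the fingers, so that check rests on the scene and top cameras. I judged the tray's final angle from the pictures and the tool's path, about 0.1 rad in the world frame, roughly in line with the reader. I did not fit it separately.
- **Other things on the bench:** I kept clear of them but did not measure them again at the end.

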